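# Pack the two-layer wafer-maker's gift case

## Robot

A 6-joint arm with a two-finger parallel gripper is mounted at the origin on a cart in front of the work surface, level with it; the furniture and walls round the work are solid. World frame = base frame: x ahead of the robot, y to its left, z up, the work surface at z = 0. Lengths are in m, angles in rad, forces in N, time in s.
With the tool pointing down it reaches from about 0.4 to 0.825 m from the base axis. Payload 7 kg.
Tool frame: the origin (TCP) lies between the finger pads, 19 mm behind the fingertips; this is the grasp point; z points along the fingers, y is the line along which they close (so a half turn about z gives the same grasp; the last joint's range is limited). The gripper opens to 88 mm and grips with 3 to 60 N. Pads are 19 mm wide; open, the fingers measure 130 mm over their backs; the gripper's body (78 mm by 193 mm) begins 47 mm behind the grasp point.
Start: joints at [1.481, 0.359, 0.012, 0, -1.224, -0.288], TCP at [0.249, 0.627, 0.245] pointing down, gripper open.
Joint ranges: [-3.07, 3.07], [-1.43, 2.12], [-1.02, 1.25], [-3.03, 1.67], [-3.05, -0], [-3.03, 3.03]. Speed limits (rad/s): [2.39, 2.39, 3.01, 3.14, 3.14, 3.14].

## Interface

Orientations are given as [roll, pitch, yaw] about the fixed x, y, z axes, in that order (R = Rz(yaw) Ry(pitch) Rx(roll)).
In Python, from station import * gives the robot as it stands.
- The arm moves only by the tool apply_moves, never from a script. Its argument "steps" is a list of rows, each an object with "translation": the shift along the world's x, y, z scaled (see below), a list of three; "rotation": the turn, a rotation vector about the world's x, y, z scaled (see below), a list of three. A call has exactly 10 rows; each row is the pose to reach, as a shift and turn from the pose commanded when the call began; what a row does not reach only later rows make up. The controller multiplies each number of a shift by 250 mm and each number of a turn by 30 degrees. A row lasts 1/12 s, in which the tool goes at most 41.7 mm and 7.16 degrees, less where a joint would pass 70% of its speed; a pose out of reach is approached as far as the arm can. A call with a number of a shift or a turn outside -1 to 1 is refused whole. A call with a gripper value outside its range is refused whole. "jaw" is the closure, from -1 (fully open) to 1 (shut), so that 0 is half open, set as the call begins (left out, the last holds). The fingers move at their own pace and stop on an object; "newtons" is the grip in N (left out, the last holds). Time passes only in rows, so rows that repeat a pose let the fingers close, or fill a call up. It gives the time, the measured TCP pose, the force, the opening and the grip force at its end, in the units of the state.
- get_state(): the state, without advancing time (a new reading comes with each control period).
- grab_frame(name): name is "scene" or "top"; returns the picture (480x640x3 uint8, blue, green, red); there is no depth.
- camera_model(name): a dict with "fx", "fy", "cx", "cy" (pixels), "xyz" and "rotation" of the camera in the world. Camera axes: x right, y down, z forward; pixel columns grow to the right and rows downward; lengths in m; the calibration is good to about 2 mm. A picture is of the moment at which its call begins. camera_model takes no time and is no camera call.
- job_done(): hands the job in; it is judged then, once.
The state is a dict: "t": time; "q": joint angles; "qd": joint speeds; "joint_efforts": joint torques, N m; "eef_pos": TCP position; "ee_rot": TCP orientation; "force": force on the tool from outside, world axes, zero at the start; "moment": the same for the moment, N m; "width": finger opening in m; "gripper_force": force on a finger pad.
Only numpy, scipy, OpenCV 4.12 (cv2) and the standard library are available. Lean on these libraries where they do the work, as an engineer would, in place of code of your own. Each camera call takes 0.05 s, during which the arm holds its last target. There are 200 camera calls.

## Task

Pack the open plywood gift case. Stand the folding bar upright in its empty rectangular cavity in the bottom, next to the green cup that is already packed; then take the divider board from its sloping stand and fit it flat inside the case, rib up, down on the four corner posts; last, lay the pastry brush flat on the divider, inside the case walls alongside the rib. Let go of everything, and leave the cup in its cavity and the tin and the mug where they are.

Things in the scene. Friction and masses are not known exactly. Their poses are not given: they have to be found in the camera images.
- case: Open plywood case, fixed, outside 156 (x) x 246 (y) x 100 mm high; walls and floor 8 mm. Origin: centre of underside, z up. Inside, a cork insert, top 33 mm above the table, with a rectangular cavity 65 (x) x 110 (y) mm for the folding bar and a round one, 78 mm across, holding the cup. A 16 x 16 mm post in each corner, top 72 mm above the table; the walls end 20 mm above the fitted divider.
- bar_seat (a point): Centre of the floor of the rectangular cavity: in the case frame x 0, y -45, z 8 mm; axes as the case.
- cup_seat (a point): Centre of the floor of the round cavity: in the case frame x 0, y +60, z 8 mm; axes as the case.
- divider_seat (a point): Where the centre of the divider's underside belongs: middle of the case, 72 mm above the table (level of the post tops); axes as the case.
- folding_bar: Dark grey folding bar, loose, about 0.42 kg, upright: base 55 (x) x 100 (y) x 10 mm, central web 40 (x) x 6 (y) mm, on top a round rod 10 mm thick, 52 mm long along x, axis 50 mm up; 55 mm high in all. Origin: centre of underside, z up. Its y runs along the cavity's y, either way round, 5 mm clearance all round. It ends 9 mm below the fitted divider.
- bar_grip (a point): Grip point of the folding bar on its rod, 48 mm above its underside; axes as the bar; fingers close along its y (10 mm wide).
- divider: Pale wooden board, loose, about 0.22 kg: 132 (x) x 222 (y) x 8 mm, with a green rib 14 (x) x 70 (y) mm, 34 mm high, in the middle of its upper face. Origin: centre of underside; z out of the upper face. 4 mm clearance all round in the case, x along the case's x, either way round. At the start it lies on the stand, its z leaning 35 degrees from vertical towards the stand's front.
- rib_grip (a point): Grip point on the divider's rib, 32 mm above its underside; axes as the divider; fingers close along its x (14 mm wide), tool pointing along its -z, so leaning 35 degrees at the start.
- stand: Fixed wooden stand, 150 mm wide; its board slopes up at 35 degrees from its front (own -x, roughly towards the robot) to its back. A lip along the lower edge reaches 2 mm above the divider's upper face, so lift the divider off along the divider's own z. Origin: on the table, below the middle of the divider's underside, which is 60 mm up.
- pastry_brush: Pastry brush, loose, 50 g, lying flat: 42 (x) x 208 (y) x 13 mm; bristles at -y, wooden handle at +y, 24 mm wide and 11 mm thick. Origin: centre of underside, z up. Its y goes along the case's y, either side of the rib, either end first; centred 33 mm from the case's centre line it clears rib and wall.
- brush_grip (a point): Grip point on the brush handle, 48 mm from the brush's origin along its +y, 6 mm above its underside; fingers close along the brush's x (about 24 mm wide). With the brush centred in the case this point lies past the end of the rib.
- spice_cup: Pale green cup, 71 mm across the rim, 41 mm high, standing loose in the round cavity of the case. Origin: centre of underside. It stays there.
- vanilla_tin: Bystander: round lidded tin, green and white, 66 mm across, 70 mm high, loose on the table. Origin: centre of underside.
- tea_mug: Bystander: white dotted mug with a handle, 82 mm across, 91 mm high, loose on the table. Origin: on the underside.
- mould_iron: Obstacle, always in the same place: black waffle-like mould iron on a wooden board, between stand and case. Origin on the table near its middle; it reaches 150 mm back, 150 mm towards the robot (a handle, 65 mm high) and 80 mm to either side. Its raised lid, above and behind the origin, reaches 330 mm above the table: pass in front of it (nearer the robot).
Mind the look-alikes: they are no part of the job. Leave any red look-alike of the spice_cup alone.

How it is judged:
On the way, in this order (a step that is already met when the one before it is completed fails the run):
1. the folding bar stands in its cavity, let go, before the divider goes in (horizontal distance between folding_bar and bar_seat below 0.01 m and z of folding_bar in the frame of case below 0.014 m and angle between folding_bar's own z axis and vertical below 0.08 rad and contact force between the fingers and folding_bar below 0.05 N and linear speed of folding_bar below 0.02 m/s and distance between divider and divider_seat above 0.08 m), for 0.2 s.
2. the divider lies flat on the four posts, let go, over the folding bar and before the brush goes in (horizontal distance between folding_bar and bar_seat below 0.01 m and z of folding_bar in the frame of case below 0.014 m and angle between folding_bar's own z axis and vertical below 0.08 rad and horizontal distance between divider and divider_seat below 0.01 m and z of divider in the frame of divider_seat between -0.004 and 0.004 m and angle between divider's own z axis and vertical below 0.04 rad and contact force between the fingers and divider below 0.05 N and linear speed of each of folding_bar, divider below 0.02 m/s and distance between pastry_brush and divider_seat above 0.08 m), for 0.2 s.
At the end, for the whole second after the job is handed in: Folding bar upright on its cavity floor (within 10 mm), cup upright in its cavity; divider flat on the posts, rib up (within 10 mm, height 4 mm, 0.04 rad); brush flat on it (0.12 rad), within 55 mm across and 22 mm along of the case centre; all at rest (horizontal distance between folding_bar and bar_seat below 0.01 m and z of folding_bar in the frame of case below 0.014 m and angle between folding_bar's own z axis and vertical below 0.08 rad and horizontal distance between spice_cup and cup_seat below 0.03 m and angle between spice_cup's own z axis and vertical below 0.25 rad and horizontal distance between divider and divider_seat below 0.01 m and z of divider in the frame of divider_seat between -0.004 and 0.004 m and angle between divider's own z axis and vertical below 0.04 rad and z of pastry_brush in the frame of divider between 0.0045 and 0.0245 m and x of pastry_brush in the frame of case between -0.055 and 0.055 m and y of pastry_brush in the frame of case between -0.022 and 0.022 m and angle between the z axis of pastry_brush and the z axis of divider, either way round below 0.12 rad and linear speed of each of folding_bar, divider, pastry_brush below 0.02 m/s); the robot touches nothing.
It fails at once if the tin or the mug is shifted by more than 30 mm or tipped (distance of any of vanilla_tin, tea_mug from where it was at the start of the episode above 0.03 m or angle between any of vanilla_tin, tea_mug's own z axis and vertical above 0.3 rad).
It fails at once if the cup is taken out of the case (z of spice_cup in the frame of case above 0.06 m).
It also fails if it takes over 72 s, if anything falls off the work surface, if the arm or the gripper's body presses on something with over 40 N, if the wrist force passes 120 N, or if a joint passes its speed limit or range.

## Working session

There is one attempt and no reset: what is moved stays moved. The work goes in short steps, Python scripts to look and compute and a tool call to move; the robot and the scene stay as the last step left them, time stands still between calls to the robot, and variables do not carry over. Pictures are saved under pics/ and viewed, at most 10 in all, crops included, and the job is handed in when it is done.

Besides the shell and the picture viewer there is one more tool, called after "Call:" as name([rows], argument=value, ...), one row to a line, values as JSON. apply_moves: Moves the arm, as the interface text tells. Shifts and turns lie within -1 to 1; 1 stands for 250 mm of shift or 30 degrees of turn. Its arguments: {"type":"object","properties":{"steps":{"type":"array"},"jaw":{"type":"number"},"newtons":{"type":"number"}},"required":["steps"]}

```bash
ls; mkdir -p pics; python3 - <<'E'
from station import *
import cv2
for n in("scene","top"):
    cv2.imwrite(f"pics/{n}0.png",grab_frame(n)); m=camera_model(n); print({k:(v if isinstance(v,(int,float)) else [[round(float(y),4) for y in x] if hasattr(x,'__len__') else round(float(x),4) for x in v]) for k,v in m.items()})
s=get_state(); print(s["t"],s["eef_pos"],s["ee_rot"],s["width"])
E
```

```text
pics
{'fx': 504.2936943261728, 'fy': 504.2936943261728, 'cx': 328.30336418345587, 'cy': 234.24334519242873, 'xyz': [-0.3243, -0.9032, 0.955], 'rotation': [-2.1648, 0.0009, -0.8025]}
{'fx': 598.5449756819736, 'fy': 598.5449756819736, 'cx': 317.06130763696177, 'cy': 240.9873744852085, 'xyz': [0.3876, -0.0441, 1.5859], 'rotation': [-3.0113, 0.005, -1.5821]}
0.1 [0.24886792 0.62702047 0.24451448] [ 3.14012762e+00 -1.40436374e-04 -3.77888736e-01] 0.08769261258395819
```

View pics/scene0.png

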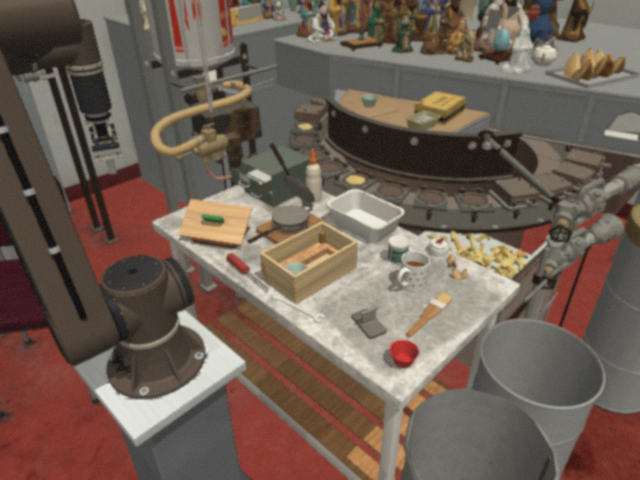

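View pics/top0.png

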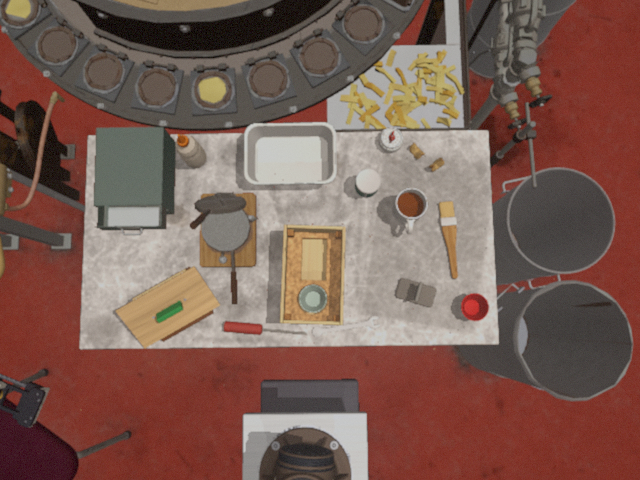

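Candidates in the top view: the folding bar is the dark grey piece at (415,292). The brush is at (449,240), and there is no twin. The divider with its green rib is at (168,308). The packed pale green cup is at (313,298), and the red look-alike at (474,307) stays untouched. The case is at (313,275) with its long side along world x and the cup end nearest the robot. Next is a close crop.

```bash
python3 - <<'E'
import cv2,numpy as np
im=cv2.imread("pics/top0.png")
def crop(x0,y0,w,h,s,st=10):
    c=cv2.resize(im[y0:y0+h,x0:x0+w],None,fx=s,fy=s,interpolation=cv2.INTER_CUBIC)
    for x in range(-(-x0//st)*st,x0+w,st):
        X=int((x-x0+.5)*s); cv2.line(c,(X,0),(X,6),(0,0,255),1); cv2.putText(c,str(x),(X-10,16),0,.35,(0,0,255),1)
    for y in range(-(-y0//st)*st,y0+h,st):
        Y=int((y-y0+.5)*s); cv2.line(c,(0,Y),(6,Y),(0,0,255),1); cv2.putText(c,str(y),(8,Y+4),0,.35,(0,0,255),1)
    return c
out=np.zeros((600,800,3),np.uint8)
def put(c,x,y): out[y:y+c.shape[0],x:x+c.shape[1]]=c
put(crop(272,216,80,116,5),0,0)
put(crop(390,270,56,46,7),404,0)
cv2.imwrite("pics/c1.png",(put(crop(430,195,40,90,3),404,325),put(crop(112,262,112,88,2.4),530,330),out)[2])
E
```

```text
(no output)
```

View pics/c1.png

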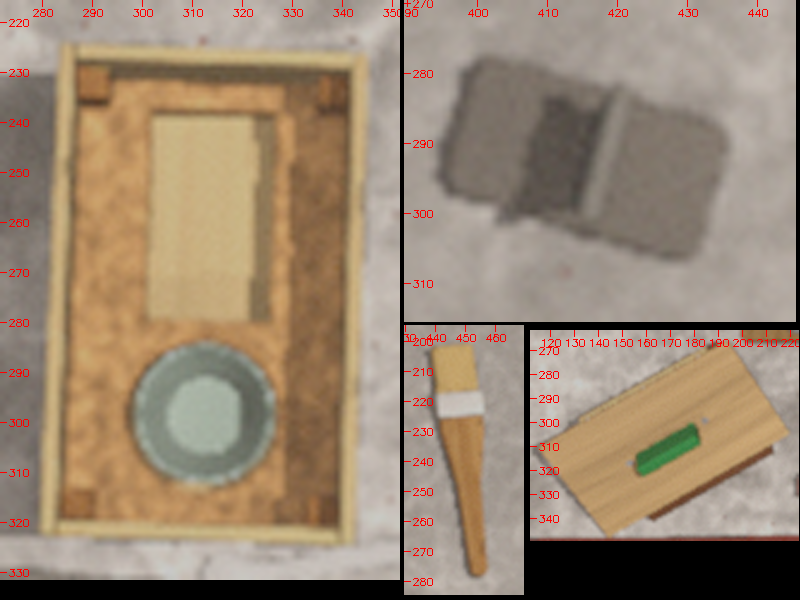

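The crop confirms the choices: the bar's rod is centred at (418.4,290.9), the brush handle is at the lower end (454.5,277), and the divider's lip runs along its lower right edge. Next I fit the poses to the known sizes.

```bash
cat > h.py <<'E'
import numpy as np,cv2
from scipy.spatial.transform import Rotation as Ro
from scipy.optimize import least_squares
from station import *
def eul(v): return Ro.from_euler('xyz',v)
def proj(n,P):
    m=camera_model(n); R=np.array(m["rotation"],float)
    R=R if R.shape==(3,3) else eul(R).as_matrix()
    c=(np.atleast_2d(P)-m["xyz"])@R
    return np.c_[m["fx"]*c[:,0]/c[:,2]+m["cx"],m["fy"]*c[:,1]/c[:,2]+m["cy"]]
def fit(n,L,px,x0,z0=0.,tilt=0.):
    L=np.array(L,float)/1000
    f=lambda p:(proj(n,(Ro.from_euler('z',p[2])*Ro.from_euler('y',tilt)).apply(L)+[p[0],p[1],z0])-px).ravel()
    r=least_squares(f,x0); return r.x,np.sqrt(np.mean(r.fun**2))
def go(pos,rpy,cur=None):
    "scaled deltas from the present pose to a target"
    s=get_state(); p=s["eef_pos"]; R=eul(s["ee_rot"])
    if cur: p,R=np.array(cur[0]),eul(cur[1])
    print("from",np.round(p,4),np.round(R.as_euler('xyz'),3),"T",np.round((np.array(pos)-p)/.25,3),"R",np.round((eul(rpy)*R.inv()).as_rotvec(True)/30,3))
E
python3 - <<'E'
from h import *
def show(k,r): print(k,np.round(r[0],4),"yaw deg",round(np.degrees(r[0][2]),1),"rms px",round(r[1],2))
# case rim corners z=100, yaw ~90: +y case -> -x world ; +x case -> +y world (image left)
show("case",fit("top",[[78,-123,100],[-78,-123,100],[-78,123,100],[78,123,100]],[[283.5,224.1],[345.3,226.5],[342.7,324.5],[279.5,322.5]],[.45,0,1.57]))
show("bar",fit("top",[[27.5,50,10],[27.5,-50,10],[-27.5,-50,10],[-27.5,50,10],[0,0,55]],[[398.9,276.6],[436.8,286.6],[432.5,307.8],[393.2,297.4],[418.4,290.9]],[.4,-.3,-.25+0]))
show("brush",fit("top",[[0,104,8],[0,-104,8]],[[454.5,277.3],[445.9,201.5]],[.5,-.4,3.1]))
show("divider",fit("top",[[66,111,8],[-66,111,8],[-66,-111,8],[66,-111,8]],[[117.7,308.6],[144,347.8],[219.8,304],[196.1,267.8]],[.35,.4,.5],.06,-np.radians(35)))
print(proj("top",[[0.249,.627,.245]]), proj("scene",[[0,0,.1]]))
E
```

```text
case [ 0.5001 -0.0272  1.526 ] yaw deg 87.4 rms px 0.25
bar [ 0.4561 -0.295  -0.27  ] yaw deg -15.5 rms px 0.6
brush [ 0.5953 -0.3922  1.6422] yaw deg 94.1 rms px 0.54
divider [0.4261 0.3372 0.4873] yaw deg 27.9 rms px 1.14
[[ 15.12497198 386.57563718]] [[149.20592241 330.29278838]]
```

Call:
apply_moves([
  {"translation": [0.15, -0.16, 0.02], "rotation": [0, 0, 0]},
  {"translation": [0.3, -0.32, 0.02], "rotation": [0, 0, 0.1]},
  {"translation": [0.4, -0.48, 0.02], "rotation": [0, 0, 0.2]},
  {"translation": [0.5, -0.64, 0.02], "rotation": [0, 0, 0.2]},
  {"translation": [0.6, -0.8, 0.02], "rotation": [0, 0, 0.2]},
  {"translation": [0.6, -0.96, 0.02], "rotation": [0, 0, 0.2]},
  {"translation": [0.6, -1, 0.02], "rotation": [0, 0, 0.2]},
  {"translation": [0.6, -1, 0.02], "rotation": [0, 0, 0.2]},
  {"translation": [0.6, -1, 0.02], "rotation": [0, 0, 0.2]},
  {"translation": [0.6, -1, 0.02], "rotation": [0, 0, 0.2]},
], jaw=-1)

```text
t: 0.93
eef_pos: [0.3993, 0.3771, 0.2506]
ee_rot: [-3.141, -0.0, -0.274]
force: [0.1, -0.6, -0.5]
width: 0.0878
gripper_force: 0.0
```

```bash
python3 - <<'E'
from h import *
print(get_state()["q"],get_state()["t"],get_state()["force"])
R=Ro.from_euler('z',.4873)*Ro.from_euler('y',-np.radians(35))
for z in(8,42): print(proj("top",[[.4261,.3372,.06]]+R.apply([[0,35,z],[0,-35,z],[0,0,z]])*[1,1,1]/np.array(1000.)))
print("bar place",Ro.from_euler('z',1.526).apply([0,-.045,0])+[.5001,-.0272,0])
E
```

```text
[ 1.11358021e+00  1.48246094e-01 -2.59831847e-01 -6.80659604e-05
 -1.16212104e+00  1.83004139e-01] 0.9333 [ 0.13664953 -0.5648476  -0.47660327]
[[157.47890396 314.04478439]
 [182.20444266 300.71436252]
 [169.85819632 307.37066531]]
[[157.97146775 320.92095707]
 [183.19347264 307.30342413]
 [170.59966478 314.10290713]]
bar place [ 0.54505486 -0.02921516  0.        ]
```

Call:
apply_moves([
  {"translation": [0, -0.1, 0], "rotation": [0, 0, 0]},
  {"translation": [0, -0.2, 0], "rotation": [0, 0, 0]},
  {"translation": [0, -0.3, 0], "rotation": [0, 0, 0]},
  {"translation": [0, -0.4, 0], "rotation": [0, 0, 0]},
  {"translation": [0, -0.5, 0], "rotation": [0, 0, 0]},
  {"translation": [0, -0.6, 0], "rotation": [0, 0, 0]},
  {"translation": [0, -0.7, 0], "rotation": [0, 0, 0]},
  {"translation": [0, -0.8, 0], "rotation": [0, 0, 0]},
  {"translation": [0, -0.9, 0], "rotation": [0, 0, 0]},
  {"translation": [0, -1, 0], "rotation": [0, 0, 0]},
])

```text
t: 1.77
eef_pos: [0.399, 0.1276, 0.2503]
ee_rot: [3.142, 0.0, -0.271]
force: [0.9, -0.9, 0.1]
width: 0.0878
gripper_force: 0.0
```

Call:
apply_moves([
  {"translation": [0, -0.1, 0], "rotation": [0, 0, 0]},
  {"translation": [0, -0.2, 0], "rotation": [0, 0, 0]},
  {"translation": [0, -0.3, 0], "rotation": [0, 0, 0]},
  {"translation": [0, -0.4, 0], "rotation": [0, 0, 0]},
  {"translation": [0, -0.5, 0], "rotation": [0, 0, 0]},
  {"translation": [0, -0.6, 0], "rotation": [0, 0, 0]},
  {"translation": [0, -0.7, 0], "rotation": [0, 0, 0]},
  {"translation": [0, -0.8, 0], "rotation": [0, 0, 0]},
  {"translation": [0, -0.9, 0], "rotation": [0, 0, 0]},
  {"translation": [0, -1, 0], "rotation": [0, 0, 0]},
])

```text
t: 2.6
eef_pos: [0.3998, -0.1229, 0.2504]
ee_rot: [-3.142, -0.0, -0.271]
force: [0.5, 0.5, 0.1]
width: 0.0876
gripper_force: 0.0
```

```bash
python3 - <<'E'
from h import *
go([.4561,-.295,.130],[np.pi,0,-.27]); s=get_state(); print(s["q"],s["t"])
E
```

```text
from [ 0.3998 -0.1229  0.2504] [-3.142 -0.    -0.271] T [ 0.225 -0.688 -0.482] R [-0.     0.     0.003]
[ 1.78123899e-01 -8.63615140e-02 -5.05161868e-01 -4.70699226e-05
 -1.15195743e+00  1.12129753e+00] 2.6
```

Call:
apply_moves([
  {"translation": [0.05, -0.14, 0], "rotation": [0, 0, 0]},
  {"translation": [0.1, -0.28, -0.05], "rotation": [0, 0, 0]},
  {"translation": [0.15, -0.42, -0.1], "rotation": [0, 0, 0]},
  {"translation": [0.2, -0.56, -0.2], "rotation": [0, 0, 0]},
  {"translation": [0.225, -0.688, -0.3], "rotation": [0, 0, 0]},
  {"translation": [0.225, -0.688, -0.4], "rotation": [0, 0, 0]},
  {"translation": [0.225, -0.688, -0.48], "rotation": [0, 0, 0]},
  {"translation": [0.225, -0.688, -0.6], "rotation": [0, 0, 0]},
  {"translation": [0.225, -0.688, -0.7], "rotation": [0, 0, 0]},
  {"translation": [0.225, -0.688, -0.8], "rotation": [0, 0, 0]},
])

```text
t: 3.43
eef_pos: [0.4561, -0.294, 0.0484]
ee_rot: [3.142, 0.001, -0.272]
force: [-0.6, -0.6, -0.8]
width: 0.0879
gripper_force: 0.0
```

Call:
apply_moves([
  {"translation": [0, 0, 0], "rotation": [0, 0, 0]},
  {"translation": [0, 0, 0], "rotation": [0, 0, 0]},
  {"translation": [0, 0, 0], "rotation": [0, 0, 0]},
  {"translation": [0, 0, 0], "rotation": [0, 0, 0]},
  {"translation": [0, 0, 0], "rotation": [0, 0, 0]},
  {"translation": [0, 0, 0], "rotation": [0, 0, 0]},
  {"translation": [0, 0, 0], "rotation": [0, 0, 0]},
  {"translation": [0, 0, 0], "rotation": [0, 0, 0]},
  {"translation": [0, 0, 0], "rotation": [0, 0, 0]},
  {"translation": [0, 0, 0], "rotation": [0, 0, 0]},
], jaw=1, newtons=30)

```text
t: 4.27
eef_pos: [0.4552, -0.2947, 0.0505]
ee_rot: [3.142, -0.0, -0.273]
force: [0.2, -0.5, 0.1]
width: 0.0262
gripper_force: 0.0
```

Call:
apply_moves([
  {"translation": [0, 0, 0], "rotation": [0, 0, 0]},
  {"translation": [0, 0, 0], "rotation": [0, 0, 0]},
  {"translation": [0, 0, 0], "rotation": [0, 0, 0]},
  {"translation": [0, 0, 0], "rotation": [0, 0, 0]},
  {"translation": [0, 0, 0], "rotation": [0, 0, 0]},
  {"translation": [0, 0, 0], "rotation": [0, 0, 0]},
  {"translation": [0, 0, 0.1], "rotation": [0, 0, 0]},
  {"translation": [0, 0, 0.2], "rotation": [0, 0, 0]},
  {"translation": [0, 0, 0.35], "rotation": [0, 0, 0]},
  {"translation": [0, 0, 0.5], "rotation": [0, 0, 0]},
])

```text
t: 5.1
eef_pos: [0.4538, -0.294, 0.1753]
ee_rot: [-3.141, 0.004, -0.273]
force: [2.5, -0.5, -4.1]
width: 0.009
gripper_force: 29.9
```

```bash
python3 - <<'E'
from h import *
s=get_state(); print(s["width"],s["gripper_force"],s["force"],s["moment"])
go([.545,-.0292,.2],[np.pi,0,1.526+np.pi])
E
```

```text
0.008956582171824556 29.909359216690063 [ 2.46365385 -0.51028771 -4.09254872] [-0.12822461 -0.3827492  -0.00450083]
from [ 0.4538 -0.294   0.1753] [-3.141  0.004 -0.273] T [0.365 1.059 0.099] R [-0.007 -0.004 -2.563]
```

Call:
apply_moves([
  {"translation": [0, 0.03, 0.03], "rotation": [0, 0, -0.1]},
  {"translation": [0, 0.06, 0.06], "rotation": [0, 0, -0.2]},
  {"translation": [0, 0.1, 0.1], "rotation": [0, 0, -0.3]},
  {"translation": [0.02, 0.15, 0.1], "rotation": [0, 0, -0.4]},
  {"translation": [0.04, 0.2, 0.1], "rotation": [0, 0, -0.5]},
  {"translation": [0.06, 0.25, 0.1], "rotation": [0, 0, -0.6]},
  {"translation": [0.08, 0.3, 0.1], "rotation": [0, 0, -0.7]},
  {"translation": [0.1, 0.35, 0.1], "rotation": [0, 0, -0.8]},
  {"translation": [0.12, 0.4, 0.1], "rotation": [0, 0, -0.9]},
  {"translation": [0.14, 0.45, 0.1], "rotation": [0, 0, -1]},
])

```text
t: 5.93
eef_pos: [0.4897, -0.1812, 0.1995]
ee_rot: [3.141, 0.002, -0.8]
force: [-0.2, -0.6, -4.8]
width: 0.0088
gripper_force: 29.9
```

Call:
apply_moves([
  {"translation": [0.02, 0.06, 0], "rotation": [0, 0, -0.1]},
  {"translation": [0.04, 0.12, 0], "rotation": [0, 0, -0.2]},
  {"translation": [0.06, 0.18, 0], "rotation": [0, 0, -0.3]},
  {"translation": [0.08, 0.24, 0], "rotation": [0, 0, -0.4]},
  {"translation": [0.1, 0.3, 0], "rotation": [0, 0, -0.5]},
  {"translation": [0.12, 0.36, 0], "rotation": [0, 0, -0.6]},
  {"translation": [0.14, 0.42, 0], "rotation": [0, 0, -0.7]},
  {"translation": [0.16, 0.48, 0], "rotation": [0, 0, -0.8]},
  {"translation": [0.18, 0.54, 0], "rotation": [0, 0, -0.9]},
  {"translation": [0.2, 0.58, 0], "rotation": [0, 0, -1]},
])

```text
t: 6.77
eef_pos: [0.5397, -0.0359, 0.1995]
ee_rot: [3.14, 0.001, -1.323]
force: [0.2, -0.3, -3.7]
width: 0.009
gripper_force: 29.9
```

```bash
python3 - <<'E'
from h import *
go([.545,-.0292,.1],[np.pi,0,1.526+np.pi]); print(get_state()["q"])
E
```

```text
from [ 0.5397 -0.0359  0.1995] [ 3.140e+00  1.000e-03 -1.323e+00] T [ 0.021  0.027 -0.398] R [-0.001 -0.003 -0.559]
[ 2.95471333e-01  1.75820091e-01 -3.48815912e-01 -9.65662384e-04
 -1.04763186e+00 -4.69002647e-02]
```

Call:
apply_moves([
  {"translation": [0.02, 0.027, 0], "rotation": [0, 0, -0.14]},
  {"translation": [0.02, 0.027, 0], "rotation": [0, 0, -0.28]},
  {"translation": [0.02, 0.027, 0], "rotation": [0, 0, -0.42]},
  {"translation": [0.02, 0.027, -0.05], "rotation": [0, 0, -0.56]},
  {"translation": [0.02, 0.027, -0.1], "rotation": [0, 0, -0.56]},
  {"translation": [0.02, 0.027, -0.15], "rotation": [0, 0, -0.56]},
  {"translation": [0.02, 0.027, -0.18], "rotation": [0, 0, -0.56]},
  {"translation": [0.02, 0.027, -0.18], "rotation": [0, 0, -0.56]},
  {"translation": [0.02, 0.027, -0.18], "rotation": [0, 0, -0.56]},
  {"translation": [0.02, 0.027, -0.18], "rotation": [0, 0, -0.56]},
])

```text
t: 7.6
eef_pos: [0.5456, -0.0304, 0.1558]
ee_rot: [-3.141, -0.0, -1.613]
force: [0.3, -0.9, -4.0]
width: 0.009
gripper_force: 29.9
```

```bash
python3 - <<'E'
from h import *
go([.545,-.0292,.1],[np.pi,0,1.526+np.pi])
a=grab_frame("scene"); b=grab_frame("top")
o=np.zeros((600,800,3),np.uint8)
o[:480,:400]=cv2.resize(a[200:320,250:350],None,fx=4,fy=4,interpolation=2)
o[:580,400:800]=cv2.resize(b[216:332,272:352],None,fx=5,fy=5,interpolation=2)
cv2.imwrite("pics/c2.png",o)
s=get_state();p=s["eef_pos"];R=eul(s["ee_rot"])
print("bar base bottom corners", np.round(proj("scene",p+R.apply([[.0275,.05,.05],[.0275,-.05,.05],[-.0275,-.05,.05],[-.0275,.05,.05]])),1))
E
```

```text
from [ 0.5456 -0.0304  0.1558] [-3.141 -0.    -1.613] T [-0.002  0.005 -0.223] R [ 0.     0.001 -0.004]
bar base bottom corners [[314.5 249.6]
 [339.3 236.1]
 [326.6 228.8]
 [302.  241.7]]
```

View pics/c2.png

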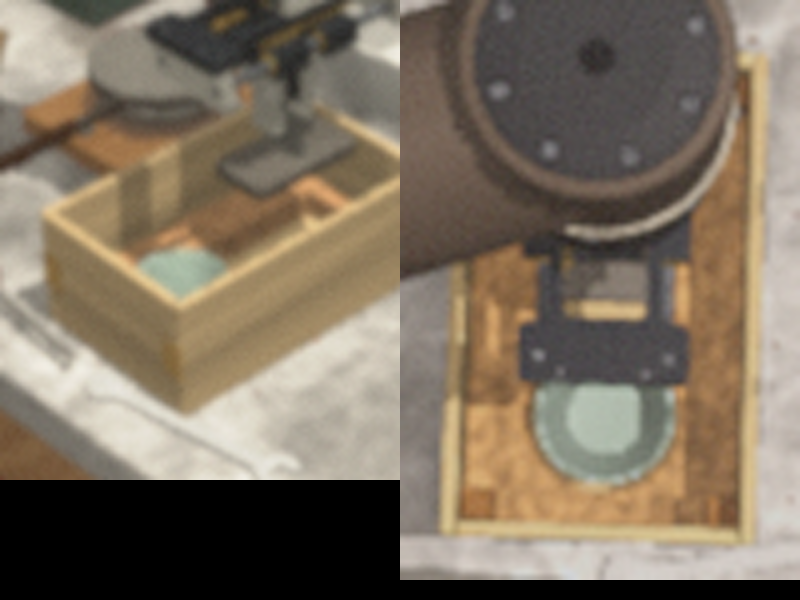

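The bar hangs level over the cavity, with its base's near corner at about (315,247) against a predicted (314.5,249). Before lowering it I check the cavity edges against the case fit.

```bash
python3 - <<'E'
from h import *
c=Ro.from_euler('z',1.526).apply(np.array([[32.5,-100,33],[-32.5,-100,33],[-32.5,10,33],[32.5,10,33],[0,60,49]])/1000)+[.5001,-.0272,0]
print(np.round(proj("top",c),1))
E
```

```text
[[302.  237.3]
 [326.8 238.1]
 [325.4 280.1]
 [300.4 279.2]
 [312.2 298.8]]
```

Call:
apply_moves([
  {"translation": [-0.002, 0.005, -0.05], "rotation": [0, 0, 0]},
  {"translation": [-0.002, 0.005, -0.1], "rotation": [0, 0, 0]},
  {"translation": [-0.002, 0.005, -0.15], "rotation": [0, 0, 0]},
  {"translation": [-0.002, 0.005, -0.2], "rotation": [0, 0, 0]},
  {"translation": [-0.002, 0.005, -0.25], "rotation": [0, 0, 0]},
  {"translation": [-0.002, 0.005, -0.3], "rotation": [0, 0, 0]},
  {"translation": [-0.002, 0.005, -0.34], "rotation": [0, 0, 0]},
  {"translation": [-0.002, 0.005, -0.37], "rotation": [0, 0, 0]},
  {"translation": [-0.002, 0.005, -0.385], "rotation": [0, 0, 0]},
  {"translation": [-0.002, 0.005, -0.385], "rotation": [0, 0, 0]},
])

```text
t: 8.53
eef_pos: [0.5447, -0.0291, 0.0589]
ee_rot: [3.141, -0.0, -1.613]
force: [-0.3, -0.3, -3.8]
width: 0.0088
gripper_force: 29.9
```

Call:
apply_moves([
  {"translation": [0, 0, 0], "rotation": [0, 0, 0]},
  {"translation": [0, 0, 0], "rotation": [0, 0, 0]},
  {"translation": [0, 0, 0], "rotation": [0, 0, 0]},
  {"translation": [0, 0, 0], "rotation": [0, 0, 0]},
  {"translation": [0, 0, 0.05], "rotation": [0, 0, 0]},
  {"translation": [0, 0, 0.15], "rotation": [0, 0, 0]},
  {"translation": [0, 0, 0.3], "rotation": [0, 0, 0]},
  {"translation": [0, 0, 0.45], "rotation": [0, 0, 0]},
  {"translation": [0, 0, 0.6], "rotation": [0, 0, 0]},
  {"translation": [-0.1, 0.1, 0.76], "rotation": [0, 0, 0]},
], jaw=0.3)

```text
t: 9.37
eef_pos: [0.5275, -0.0109, 0.2435]
ee_rot: [-3.138, -0.0, -1.615]
force: [1.7, 1.7, 0.5]
width: 0.0302
gripper_force: 0.0
```

```bash
python3 - <<'E'
from h import *
y=.4873
Rd=Ro.from_euler('z',y)*Ro.from_euler('y',-np.radians(35)); M=Rd.as_matrix()
# tool z=-zd, tool y = -xd  (yaw about -60)
for sg in(1,-1):
    yt=sg*M[:,0]; zt=-M[:,2]; xt=np.cross(yt,zt); T=Ro.from_matrix(np.c_[xt,yt,zt]); print(sg,T.as_euler('xyz'))
    for h in(.032,.10): 
        p=np.array([.4261,.3372,.06])+M@[0,0,h]; print(p); go(p,T.as_euler('xyz'))
print("iron lid px?",proj("top",[[.5,.2,0],[.6,.2,.3]]))
E
```

```text
1 [2.53072742 0.         2.05809633]
[0.40988201 0.32860568 0.08621287]
from [ 0.5275 -0.0109  0.2435] [-3.138 -0.    -1.615] T [-0.471  1.358 -0.629] R [ 1.533  0.344 -4.782]
[0.37541877 0.31034275 0.1419152 ]
from [ 0.5275 -0.0109  0.2435] [-3.138 -0.    -1.615] T [-0.609  1.285 -0.406] R [ 1.533  0.344 -4.782]
-1 [-2.53072742  0.         -1.08349633]
[0.40988201 0.32860568 0.08621287]
from [ 0.5275 -0.0109  0.2435] [-3.138 -0.    -1.615] T [-0.471  1.358 -0.629] R [ 0.259 -1.145  0.983]
[0.37541877 0.31034275 0.1419152 ]
from [ 0.5275 -0.0109  0.2435] [-3.138 -0.    -1.615] T [-0.609  1.285 -0.406] R [ 0.259 -1.145  0.983]
iron lid px? [[227.56622342 277.72860553]
 [206.8244385  222.32633906]]
```

Call:
apply_moves([
  {"translation": [-0.1, 0.04, 0.02], "rotation": [0, 0, 0]},
  {"translation": [-0.2, 0.08, 0.04], "rotation": [0, 0, 0]},
  {"translation": [-0.3, 0.12, 0.06], "rotation": [0.02, -0.1, 0.08]},
  {"translation": [-0.4, 0.16, 0.08], "rotation": [0.04, -0.19, 0.16]},
  {"translation": [-0.43, 0.22, 0.1], "rotation": [0.065, -0.28, 0.245]},
  {"translation": [-0.43, 0.3, 0.1], "rotation": [0.09, -0.38, 0.32]},
  {"translation": [-0.43, 0.38, 0.1], "rotation": [0.11, -0.47, 0.41]},
  {"translation": [-0.43, 0.46, 0.1], "rotation": [0.13, -0.57, 0.49]},
  {"translation": [-0.43, 0.54, 0.1], "rotation": [0.13, -0.57, 0.49]},
  {"translation": [-0.43, 0.62, 0.1], "rotation": [0.13, -0.57, 0.49]},
], jaw=-0.2)

```text
t: 10.2
eef_pos: [0.4169, 0.1459, 0.2662]
ee_rot: [-2.836, 0.043, -1.347]
force: [1.6, 0.0, 0.2]
width: 0.0523
gripper_force: 0.0
```

```bash
python3 - <<'E'
from h import *
go([.3754,.3103,.1419],[-2.5307,0,-1.0835]); print(get_state()["q"])
b=grab_frame("top")
o=np.zeros((540,800,3),np.uint8)
def put(x0,y0,w,h,s,X):
    c=cv2.resize(b[y0:y0+h,x0:x0+w],None,fx=s,fy=s,interpolation=2); o[:c.shape[0],X:X+c.shape[1]]=c
put(272,216,70,108,5,0); put(112,262,112,88,4,350)
cv2.imwrite("pics/c3.png",o)
E
```

```text
from [0.4169 0.1459 0.2662] [-2.836  0.043 -1.347] T [-0.166  0.658 -0.497] R [ 0.127 -0.577  0.487]
[ 0.92685427 -0.26555252 -0.73045548  0.21773492 -0.85558522 -0.83246159]
```

View pics/c3.png

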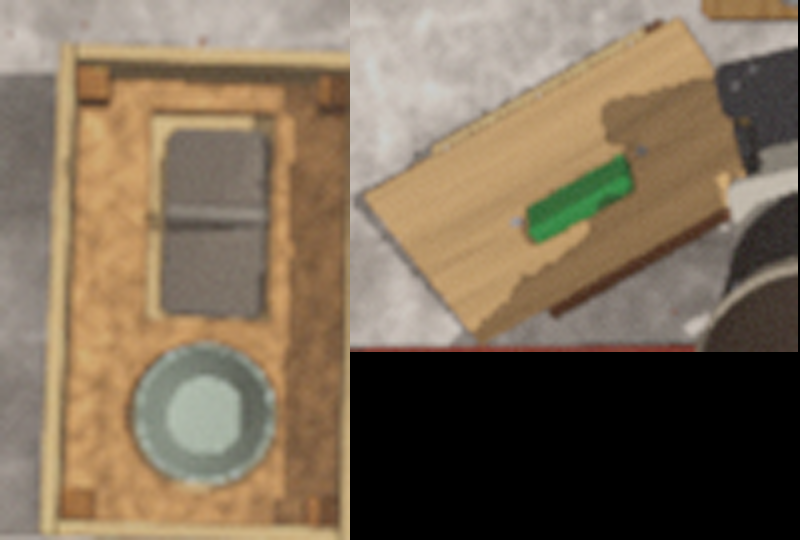

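The bar sits upright in its cavity and the cup is undisturbed. The rib outline runs from (537,243) to (635,187) in the crop. I refit the divider with these points.

```bash
python3 - <<'E'
from h import *
L=[[66,111,8],[-66,111,8],[66,-111,8],[-7,35,42],[-7,-35,42]]
px=[[114,310.2],[144,346],[194.8,266.],[158.2,322.2],[182.7,308.2]]
(x,y,w),e=fit("top",L,px,[.42,.34,.5],.06,-np.radians(35)); print(x,y,w,e)
(x,y,w),e=fit("top",L+[[-66,-111,8]],px+[[219.8,304]],[.42,.34,.5],.06,-np.radians(35)); print(x,y,w,e)
M=(Ro.from_euler('z',w)*Ro.from_euler('y',-np.radians(35)))
print(np.round(proj("top",M.apply(np.array(L)/1000)+[x,y,.06]),1).tolist())
M=M.as_matrix();rp=Ro.from_matrix(np.c_[-np.cross(M[:,0],-M[:,2]),-M[:,0],-M[:,2]]).as_euler('xyz')
for h in(.032,.11): go([x,y,.06]+M@[0,0,h],rp)
E
```

```text
0.42759477557880504 0.3408324588145054 0.49973927850188943 0.5480667517398563
0.4277126908217881 0.34082629795386327 0.5011725453611235 0.5056039693023854
[[114.5, 309.4], [143.6, 346.8], [194.2, 265.3], [158.2, 322.4], [183.2, 308.5]]
from [0.4179 0.1485 0.2666] [-2.836  0.043 -1.347] T [-0.025  0.734 -0.721] R [ 0.131 -0.575  0.513]
from [0.4179 0.1485 0.2666] [-2.836  0.043 -1.347] T [-0.182  0.648 -0.466] R [ 0.131 -0.575  0.513]
```

Call:
apply_moves([
  {"translation": [-0.02, 0.08, 0], "rotation": [0.02, -0.08, 0.07]},
  {"translation": [-0.05, 0.16, 0], "rotation": [0.04, -0.16, 0.15]},
  {"translation": [-0.08, 0.25, 0], "rotation": [0.06, -0.25, 0.22]},
  {"translation": [-0.1, 0.33, -0.05], "rotation": [0.08, -0.33, 0.3]},
  {"translation": [-0.12, 0.41, -0.1], "rotation": [0.1, -0.42, 0.37]},
  {"translation": [-0.14, 0.49, -0.2], "rotation": [0.115, -0.5, 0.45]},
  {"translation": [-0.16, 0.57, -0.3], "rotation": [0.131, -0.575, 0.513]},
  {"translation": [-0.182, 0.648, -0.4], "rotation": [0.131, -0.575, 0.513]},
  {"translation": [-0.182, 0.648, -0.466], "rotation": [0.131, -0.575, 0.513]},
  {"translation": [-0.182, 0.648, -0.466], "rotation": [0.131, -0.575, 0.513]},
], jaw=-0.2)

```text
t: 11.08
eef_pos: [0.4063, 0.3285, 0.2387]
ee_rot: [-2.59, -0.001, -1.071]
force: [0.0, -1.0, -0.2]
width: 0.0522
gripper_force: 0.0
```

```bash
python3 - <<'E'
from h import *
x,y,w=.4277,.3408,.5012
M=(Ro.from_euler('z',w)*Ro.from_euler('y',-np.radians(35))).as_matrix();rp=Ro.from_matrix(np.c_[-np.cross(M[:,0],-M[:,2]),-M[:,0],-M[:,2]]).as_euler('xyz')
print(rp,M@[0,0,1])
for h in(.033,.11): go([x,y,.06]+M@[0,0,h],rp)
print(get_state()["q"],get_state()["t"])
E
```

```text
[-2.53072742  0.         -1.06959633] [-0.50303033 -0.27559103  0.81915204]
from [0.4063 0.3285 0.2387] [-2.590e+00 -1.000e-03 -1.071e+00] T [ 0.019  0.013 -0.607] R [ 0.056 -0.098  0.003]
from [0.4063 0.3285 0.2387] [-2.590e+00 -1.000e-03 -1.071e+00] T [-0.136 -0.072 -0.354] R [ 0.056 -0.098  0.003]
[ 1.14273547 -0.17188027 -1.01540445  0.89386309 -0.41603255 -1.41756291] 11.0833
```

Joint 3 is near its lower limit (-1.02) here. I fit a small kinematic model to the logged poses to see what is reachable.

```bash
cat >> h.py <<'E'
def fk(q,P):
    s,off,H,a,b,c,d=P; q1,q2,q3,q4,q5,q6=q; f=q2-q3
    B=Ro.from_euler('z',q1)
    u=np.array([np.cos(f),0,-np.sin(f)]); n=np.array([np.sin(f),0,np.cos(f)])
    W=np.array([s+a*np.sin(q2),off,H+a*np.cos(q2)])+b*u+c*n
    # forearm frame: x along u ; roll q4 about u, pitch -q5 about y, tool roll q6
    R=B*Ro.from_euler('y',f)*Ro.from_euler('x',SG[0]*q4)*Ro.from_euler('y',-q5)*Ro.from_euler('x',SG[1]*q6)
    T=R*Ro.from_matrix(np.array([[0,0,1],[0,1,0],[-1,0,0]]).T if 0 else np.array([[0,0,1],[0,-1,0],[1,0,0.]]))
    return B.apply(W)+R.apply([d,0,0]),T
SG=[1,-1]
LO=np.array([-3.07,-1.43,-1.02,-3.03,-3.05,-3.03]);HI=np.array([3.07,2.12,1.25,1.67,0,3.03])
def ik(pos,rpy,P,q0):
    R=eul(rpy)
    def r(q):
        p,T=fk(q,P); return np.r_[(p-pos)*10,(R.inv()*T).as_rotvec()*3]
    o=least_squares(r,np.clip(q0,LO+1e-3,HI-1e-3),bounds=(LO,HI)); return o.x,np.linalg.norm(o.fun[:3])/10,np.linalg.norm(o.fun[3:])/3
E
python3 - <<'E'
import h
from h import *
s=get_state()
D=[([1.481,.359,.012,0,-1.224,-.288],[.2489,.627,.2445],[3.1401,0,-.378]),([1.11358,.148246,-.259832,0,-1.162121,.183],[.3993,.3771,.2506],[-3.141,0,-.274]),([.178124,-.0863615,-.505162,0,-1.151957,1.1213],[.3998,-.1229,.2504],[-3.142,0,-.271]),([.29547,.17582,-.348816,-.00097,-1.047632,-.0469],[.5397,-.0359,.1995],[3.14,.001,-1.323]),([.92685,-.26555,-.73046,.21773,-.85559,-.83246],[.4169,.1459,.2662],[-2.836,.043,-1.347]),(s["q"],s["eef_pos"],s["ee_rot"])]
best=None
for a in(1,-1):
  for b in(1,-1):
    h.SG[:]=[a,b]
    o=least_squares(lambda P:np.concatenate([fk(q,P)[0]-p for q,p,_ in D]),[0,-.19,.3,.4,.4,0,.25])
    print(a,b,np.round(o.x,4),np.abs(o.fun).max(),[round((eul(r).inv()*fk(q,o.x)[1]).magnitude(),2) for q,_,r in D])
    if best is None or o.cost<best[0]-1e-9: best=(o.cost,o.x)
E
```

```text
1 1 [ 0.4336 -0.2094 -0.3584  0.4649 -0.0539  0.1638  0.0218] 0.047785496605053046 [2.15, 1.2, 0.67, 1.67, 2.95, 2.73]
1 -1 [ 0.4336 -0.2094 -0.3584  0.4649 -0.0539  0.1638  0.0218] 0.04778549723666814 [1.57, 1.57, 1.57, 1.57, 1.32, 0.65]
-1 1 [ 0.3076 -0.1868 -0.0678  0.5461  0.0992  0.0886  0.262 ] 0.03548847868631955 [2.15, 1.2, 0.67, 1.66, 3.05, 1.88]
-1 -1 [ 0.3076 -0.1868 -0.0678  0.5461  0.0992  0.0886  0.262 ] 0.03548847884715561 [1.57, 1.57, 1.57, 1.57, 1.57, 1.57]
```

```bash
python3 - <<'E'
s=open('h.py').read()
s=s.replace("s,off,H,a,b,c,d=P;","s,off,H,a,a2,b,c,gy,gz,k,d=P;").replace("W=np.array([s+a*np.sin(q2),off,H+a*np.cos(q2)])","W=np.array([s+a*np.sin(q2)+a2*np.cos(q2),off,H+a*np.cos(q2)-a2*np.sin(q2)])")
s=s.replace("    R=B*Ro.from_euler('y',f)*Ro.from_euler('x',SG[0]*q4)*","    F=B*Ro.from_euler('y',f)*Ro.from_euler('x',SG[0]*q4)\n    R=F*")
s=s.replace("SG=[1,-1]","SG=[-1,-1]").replace("return B.apply(W)+R.apply([d,0,0]),T","return B.apply(W)+F.apply([0,gy,gz])+(F*Ro.from_euler('y',-q5)).apply([d,0,k]),T*Ro.from_euler('z',FIX)").replace("SG=[","FIX=0.\nSG=[")
open('h.py','w').write(s)
E
python3 - <<'E'
import h
from h import *
s=get_state()
D=[([1.481,.359,.012,0,-1.224,-.288],[.2489,.627,.2445],[3.1401,0,-.378]),([1.11358,.148246,-.259832,0,-1.162121,.183],[.3993,.3771,.2506],[-3.141,0,-.274]),([.178124,-.0863615,-.505162,0,-1.151957,1.1213],[.3998,-.1229,.2504],[-3.142,0,-.271]),([.29547,.17582,-.348816,-.00097,-1.047632,-.0469],[.5397,-.0359,.1995],[3.14,.001,-1.323]),([.92685,-.26555,-.73046,.21773,-.85559,-.83246],[.4169,.1459,.2662],[-2.836,.043,-1.347]),(s["q"],s["eef_pos"],s["ee_rot"])]
x0=np.array([0,-.19,.3,.4,0,.4,0,0,0,0,.25])
for m in (np.ones(11),[0,1,1,1,0,1,1,1,0,0,1],[0,1,1,1,0,1,0,1,0,0,1]):
    m=np.array(m); o=least_squares(lambda P:np.r_[np.concatenate([fk(q,P)[0]-p for q,p,_ in D]),1e-4*(P-x0),(1-m)*P*10],x0)
    print(np.round(o.x,4),np.abs(o.fun[:18]).max(),[np.round((fk(q,o.x)[1].inv()*eul(r)).as_rotvec(),3).tolist() for q,_,r in D][::5])
E
```

```text
[ 1.400e-03 -1.300e-03  1.978e-01  6.010e-01  1.200e-03  4.610e-01
 -4.000e-04 -1.905e-01  9.000e-04 -4.000e-04  3.592e-01] 0.00021992041753593483 [[-0.001, -0.001, 1.571], [0.0, 0.0, 1.571]]
[ 0.000e+00  1.000e-04  1.990e-01  6.012e-01  0.000e+00  4.635e-01
  0.000e+00 -1.919e-01 -0.000e+00  0.000e+00  3.592e-01] 0.0005464137560378668 [[-0.001, -0.001, 1.571], [0.0, 0.0, 1.571]]
[ 0.000e+00  1.000e-04  1.991e-01  6.012e-01  0.000e+00  4.635e-01
  0.000e+00 -1.919e-01 -0.000e+00  0.000e+00  3.592e-01] 0.0005454000342387522 [[-0.001, -0.001, 1.571], [0.0, 0.0, 1.571]]
```

```bash
sed -i 's/^FIX=0./FIX=np.pi\/2\nPP=[0,1e-4,.1991,.6012,0,.4635,0,-.1919,0,0,.3592]/' h.py; python3 - <<'E'
from h import *
x,y,w=.4277,.3408,.5012
M=(Ro.from_euler('z',w)*Ro.from_euler('y',-np.radians(35))).as_matrix()
q0=get_state()["q"]; rng=np.random.default_rng(0)
seeds=[q0]+[rng.uniform(LO,HI) for _ in range(25)]
for sg in(-1,1):
  A=Ro.from_matrix(np.c_[sg*np.cross(M[:,0],-M[:,2]),sg*M[:,0],-M[:,2]]).as_euler('xyz')
  for h in(.032,.045,.06,.08):
    sols=[]
    for sd in seeds:
        q,e,a=ik(np.array([x,y,.06])+M@[0,0,h],A,PP,sd)
        if e<.002 and a<.01 and not any(np.abs(q-k).max()<.05 for k in sols): sols.append(q)
    print(sg,h,[np.round(k,2).tolist() for k in sols])
    if not sols: q,e,a=ik(np.array([x,y,.06])+M@[0,0,h],A,PP,q0); print("  best",np.round(q,2),e,a)
E
```

```text
-1 0.032 []
  best [ 0.99  0.09 -1.02  0.96 -0.2  -1.41] 0.03676979840539815 0.2327577021727473
-1 0.045 []
  best [ 1.03  0.06 -1.02  0.89 -0.23 -1.37] 0.03562250232128204 0.2246999888373085
-1 0.06 []
  best [ 1.06  0.03 -1.02  0.84 -0.26 -1.34] 0.0345235489059177 0.2151790624223006
-1 0.08 []
  best [ 1.11 -0.02 -1.02  0.78 -0.31 -1.32] 0.033242335602705765 0.20236345428050503
1 0.032 []
  best [ 0.34  0.14 -0.83 -2.72 -0.05 -0.29] 0.010023208555061685 0.0809547070574249
1 0.045 []
  best [ 0.34  0.11 -0.85 -2.79 -0.03 -0.22] 0.010737943990187142 0.08932163730962313
1 0.06 []
  best [ 0.33  0.06 -0.89 -2.91 -0.01 -0.09] 0.011196437617251207 0.09764552124766941
1 0.08 []
  best [ 0.32  0.01 -0.94 -3.03 -0.    0.03] 0.01226665135053431 0.10443461622503875
```

```bash
cat > s.py <<'E'
from h import *
x,y,w=.4277,.3408,.5012
Md=Ro.from_euler('z',w)*Ro.from_euler('y',-np.radians(35)); M=Md.as_matrix()
def tool(sg,beta): # tilt beta about divider x
    A=np.c_[sg*np.cross(M[:,0],-M[:,2]),sg*M[:,0],-M[:,2]]
    return (Ro.from_rotvec(M[:,0]*np.radians(beta))*Ro.from_matrix(A)).as_euler('xyz')
def sols(p,A,n=60,seed=0):
    rng=np.random.default_rng(seed); S=[]
    for _ in range(n):
        q,e,a=ik(p,A,PP,rng.uniform(LO,HI))
        if e<.001 and a<.005 and not any(np.abs(q-k).max()<.05 for k in S): S.append(q)
    return S
E
python3 - <<'E'
from s import *
for sg in(-1,1):
  for b in(-30,-20,-10,0,10,20,30):
    for h in(.034,.08):
      S=sols(np.array([x,y,.06])+M@[0,0,h],tool(sg,b),40)
      print(sg,b,h,[np.round(k,2).tolist() for k in S])
E
```

```text
-1 -30 0.034 []
-1 -30 0.08 []
-1 -20 0.034 []
-1 -20 0.08 []
-1 -10 0.034 []
-1 -10 0.08 []
-1 0 0.034 []
-1 0 0.08 []
-1 10 0.034 []
-1 10 0.08 []
-1 20 0.034 [[0.77, 0.13, -0.63, -0.94, -0.24, 0.7]]
-1 20 0.08 [[0.98, -0.01, -0.8, -0.53, -0.1, 0.14]]
-1 30 0.034 [[0.45, 0.21, -0.53, -1.2, -0.6, 1.18]]
-1 30 0.08 [[0.51, 0.08, -0.57, -1.09, -0.59, 1.01]]
1 -30 0.034 []
1 -30 0.08 []
1 -20 0.034 []
1 -20 0.08 []
1 -10 0.034 []
1 -10 0.08 []
1 0 0.034 []
1 0 0.08 []
1 10 0.034 []
1 10 0.08 []
1 20 0.034 [[0.77, 0.13, -0.63, -0.94, -0.24, -2.44]]
1 20 0.08 [[0.98, -0.01, -0.8, -0.53, -0.1, -3.0]]
1 30 0.034 [[0.45, 0.21, -0.53, -1.2, -0.6, -1.97]]
1 30 0.08 [[0.51, 0.08, -0.57, -1.09, -0.59, -2.13]]
```

```bash
python3 - <<'E'
from s import *
c=np.array([.5001,-.0272,.072])
print("cur",np.round(get_state()["q"],2))
for b in(22,27,32):
  A=eul(tool(-1,b)); print(b,"tool z",np.round(A.apply([0,0,1]),2),"rpy",np.round(A.as_euler('xyz'),3))
  for h in(.034,.06,.1,.15): print("  pick",h,[np.round(k,2).tolist() for k in sols([x,y,.06]+M@[0,0,h],A.as_euler('xyz'),25)])
  rel=Md.inv()*A
  for yw in(1.526,1.526-np.pi):
    B=Ro.from_euler('z',yw)*rel
    for dz in(0,.1): print("  place",round(yw,2),dz,np.round(B.apply([0,0,1]),2),[np.round(k,2).tolist() for k in sols(c+[0,0,.034+dz],B.as_euler('xyz'),25)])
E
```

```text
cur [ 1.14 -0.17 -1.02  0.89 -0.42 -1.42]
22 tool z [ 0.29  0.58 -0.76] rpy [-2.495  0.312 -0.842]
  pick 0.034 [[0.68, 0.14, -0.6, -1.03, -0.33, 0.86]]
  pick 0.06 [[0.75, 0.07, -0.64, -0.91, -0.3, 0.68]]
  pick 0.1 [[0.91, -0.05, -0.75, -0.64, -0.22, 0.29]]
  pick 0.15 []
  place 1.53 0 [-0.37  0.02 -0.93] [[0.25, 0.44, -0.23, -0.11, -1.27, 1.33]]
  place 1.53 0.1 [-0.37  0.02 -0.93] [[0.25, 0.34, -0.12, -0.11, -1.48, 1.3]]
  place -1.62 0 [ 0.37 -0.02 -0.93] []
  place -1.62 0.1 [ 0.37 -0.02 -0.93] [[0.45, -0.12, -0.85, 0.36, -0.53, -2.35]]
27 tool z [ 0.23  0.64 -0.73] rpy [-2.476  0.381 -0.785]
  pick 0.034 [[0.52, 0.18, -0.55, -1.16, -0.5, 1.09]]
  pick 0.06 [[0.56, 0.11, -0.58, -1.09, -0.5, 0.97]]
  pick 0.1 [[0.64, -0.0, -0.62, -0.96, -0.48, 0.78]]
  pick 0.15 [[0.77, -0.15, -0.69, -0.76, -0.45, 0.47]]
  place 1.53 0 [-0.45  0.02 -0.89] [[0.24, 0.49, -0.16, -0.13, -1.37, 1.34]]
  place 1.53 0.1 [-0.45  0.02 -0.89] [[0.24, 0.4, -0.06, -0.13, -1.57, 1.32]]
  place -1.62 0 [ 0.45 -0.02 -0.89] []
  place -1.62 0.1 [ 0.45 -0.02 -0.89] [[0.43, -0.16, -0.98, 0.59, -0.38, -2.56]]
32 tool z [ 0.17  0.7  -0.69] rpy [-2.451  0.449 -0.725]
  pick 0.034 [[0.41, 0.23, -0.52, -1.22, -0.65, 1.22]]
  pick 0.06 [[0.44, 0.16, -0.54, -1.17, -0.66, 1.14]]
  pick 0.1 [[0.48, 0.05, -0.57, -1.08, -0.66, 1.0]]
  pick 0.15 [[0.55, -0.09, -0.6, -0.96, -0.67, 0.8]]
  place 1.53 0 [-0.53  0.02 -0.85] [[0.23, 0.55, -0.1, -0.14, -1.46, 1.35]]
  place 1.53 0.1 [-0.53  0.02 -0.85] [[0.23, 0.45, -0.01, -0.14, -1.65, 1.33]]
  place -1.62 0 [ 0.53 -0.02 -0.85] []
  place -1.62 0.1 [ 0.53 -0.02 -0.85] []
```

```bash
cat >> s.py <<'E'
def path(wps,q,n=8):
    from scipy.spatial.transform import Slerp
    for (p0,r0),(p1,r1) in zip(wps,wps[1:]):
        S=Slerp([0,1],Ro.concatenate([eul(r0),eul(r1)])); m=0
        for t in np.linspace(1/n,1,n):
            q2,e,a=ik(np.array(p0)+(np.array(p1)-p0)*t,S(t).as_euler('xyz'),PP,q); m=max(m,np.abs(q2-q).max()); q=q2
            if e>.002 or a>.01: print("   unreach",round(t,2),round(e,3),round(a,2))
        print(np.round(q,2),"maxstep",round(m,2)," T",np.round((np.array(p1)-p0)/.25,3),"R",np.round((eul(r1)*eul(r0).inv()).as_rotvec(True)/30,3))
    return q
E
python3 - <<'E'
from s import *
s=get_state(); A=tool(-1,27)
pk=lambda h:[x,y,.06]+M@[0,0,h]
print([np.round(pk(h),4) for h in(.12,.034)],A)
path([(s["eef_pos"],s["ee_rot"]),([.42,.17,.27],[-3.1416,0,-1.0]),(pk(.12),A),(pk(.034),A)],s["q"])
E
```

```text
[array([0.3673, 0.3077, 0.1583]), array([0.4106, 0.3314, 0.0879])] [-2.47553253  0.38104126 -0.78526305]
[ 0.82 -0.03 -0.41 -0.   -1.19 -0.25] maxstep 0.28  T [ 0.055 -0.634  0.125] R [-0.536  0.908  0.132]
[ 0.69 -0.06 -0.64 -0.88 -0.47  0.67] maxstep 0.37  T [-0.211  0.551 -0.447] R [ 1.333 -0.539  0.148]
[ 0.52  0.18 -0.55 -1.16 -0.5   1.09] maxstep 0.06  T [ 0.173  0.095 -0.282] R [0. 0. 0.]
```

Call:
apply_moves([
  {"translation": [0, -0.05, 0.05], "rotation": [-0.05, 0.09, 0.01]},
  {"translation": [0, -0.11, 0.1], "rotation": [-0.1, 0.18, 0.02]},
  {"translation": [0.01, -0.18, 0.125], "rotation": [-0.16, 0.27, 0.04]},
  {"translation": [0.02, -0.25, 0.125], "rotation": [-0.21, 0.36, 0.05]},
  {"translation": [0.03, -0.32, 0.125], "rotation": [-0.27, 0.45, 0.06]},
  {"translation": [0.04, -0.4, 0.125], "rotation": [-0.33, 0.55, 0.08]},
  {"translation": [0.05, -0.48, 0.125], "rotation": [-0.39, 0.66, 0.1]},
  {"translation": [0.055, -0.56, 0.125], "rotation": [-0.46, 0.78, 0.12]},
  {"translation": [0.055, -0.634, 0.125], "rotation": [-0.536, 0.908, 0.132]},
  {"translation": [0.055, -0.634, 0.125], "rotation": [-0.536, 0.908, 0.132]},
], jaw=-1)

```text
t: 11.92
eef_pos: [0.4208, 0.1677, 0.2698]
ee_rot: [3.136, 0.0, -1.002]
force: [0.7, 0.6, 0.3]
width: 0.0876
gripper_force: 0.0
```

```bash
python3 - <<'E'
from s import *
s=get_state(); A=tool(-1,27)
pk=lambda h:[x,y,.06]+M@[0,0,h]
r0=eul(s["ee_rot"]);mid=(Ro.from_rotvec((eul(A)*r0.inv()).as_rotvec()*.5)*r0).as_euler('xyz')
path([(s["eef_pos"],s["ee_rot"]),([.39,.24,.23],mid),(pk(.12),A),(pk(.034),A)],s["q"])
E
```

```text
[ 0.88 -0.16 -0.6  -0.17 -0.78 -0.17] maxstep 0.06  T [-0.123  0.289 -0.159] R [ 0.669 -0.275  0.075]
[ 0.69 -0.06 -0.64 -0.88 -0.47  0.67] maxstep 0.21  T [-0.091  0.271 -0.287] R [ 0.669 -0.275  0.075]
[ 0.52  0.18 -0.55 -1.16 -0.5   1.09] maxstep 0.06  T [ 0.173  0.095 -0.282] R [0. 0. 0.]
```

Call:
apply_moves([
  {"translation": [-0.012, 0.03, -0.016], "rotation": [0.067, -0.028, 0.008]},
  {"translation": [-0.025, 0.058, -0.032], "rotation": [0.134, -0.055, 0.015]},
  {"translation": [-0.037, 0.087, -0.048], "rotation": [0.2, -0.083, 0.023]},
  {"translation": [-0.05, 0.116, -0.064], "rotation": [0.268, -0.11, 0.03]},
  {"translation": [-0.062, 0.145, -0.08], "rotation": [0.335, -0.138, 0.038]},
  {"translation": [-0.074, 0.173, -0.095], "rotation": [0.4, -0.165, 0.045]},
  {"translation": [-0.086, 0.202, -0.111], "rotation": [0.468, -0.193, 0.053]},
  {"translation": [-0.098, 0.231, -0.127], "rotation": [0.535, -0.22, 0.06]},
  {"translation": [-0.111, 0.26, -0.143], "rotation": [0.602, -0.248, 0.068]},
  {"translation": [-0.123, 0.289, -0.159], "rotation": [0.669, -0.275, 0.075]},
])

```text
t: 12.75
eef_pos: [0.3886, 0.2416, 0.2302]
ee_rot: [-2.82, 0.209, -0.927]
force: [0.2, -0.7, -0.4]
width: 0.0879
gripper_force: 0.0
```

Call:
apply_moves([
  {"translation": [-0.011, 0.034, -0.036], "rotation": [0.084, -0.034, 0.009]},
  {"translation": [-0.023, 0.068, -0.072], "rotation": [0.167, -0.069, 0.019]},
  {"translation": [-0.034, 0.102, -0.108], "rotation": [0.25, -0.103, 0.028]},
  {"translation": [-0.046, 0.136, -0.143], "rotation": [0.335, -0.137, 0.037]},
  {"translation": [-0.057, 0.169, -0.179], "rotation": [0.418, -0.172, 0.047]},
  {"translation": [-0.068, 0.203, -0.215], "rotation": [0.5, -0.206, 0.056]},
  {"translation": [-0.08, 0.237, -0.251], "rotation": [0.585, -0.24, 0.066]},
  {"translation": [-0.091, 0.271, -0.287], "rotation": [0.669, -0.275, 0.075]},
  {"translation": [-0.091, 0.271, -0.287], "rotation": [0.669, -0.275, 0.075]},
  {"translation": [-0.091, 0.271, -0.287], "rotation": [0.669, -0.275, 0.075]},
])

```text
t: 13.58
eef_pos: [0.3664, 0.3085, 0.1577]
ee_rot: [-2.47, 0.38, -0.787]
force: [0.2, -0.5, 0.4]
width: 0.0878
gripper_force: 0.0
```

```bash
python3 - <<'E'
from s import *
s=get_state(); A=tool(-1,27)
pk=lambda h:[x,y,.06]+M@[0,0,h]
path([(s["eef_pos"],s["ee_rot"]),(pk(.12),A),(pk(.034),A)],s["q"])
go(pk(.034),A)
b=grab_frame("top"); a=grab_frame("scene")
o=np.zeros((600,800,3),np.uint8)
o[:360,:440]=cv2.resize(b[262:352,112:222],None,fx=4,fy=4,interpolation=2)
o[:440,440:800]=cv2.resize(a[170:280,165:255],None,fx=4,fy=4,interpolation=2)
cv2.imwrite("pics/c4.png",o)
E
```

```text
[ 0.69 -0.06 -0.64 -0.88 -0.47  0.67] maxstep 0.0  T [ 0.004 -0.003  0.002] R [-0.005  0.008  0.006]
[ 0.52  0.18 -0.55 -1.16 -0.5   1.09] maxstep 0.06  T [ 0.173  0.095 -0.282] R [0. 0. 0.]
from [0.3664 0.3085 0.1577] [-2.47   0.38  -0.787] T [ 0.177  0.092 -0.279] R [-0.005  0.008  0.006]
```

View pics/c4.png

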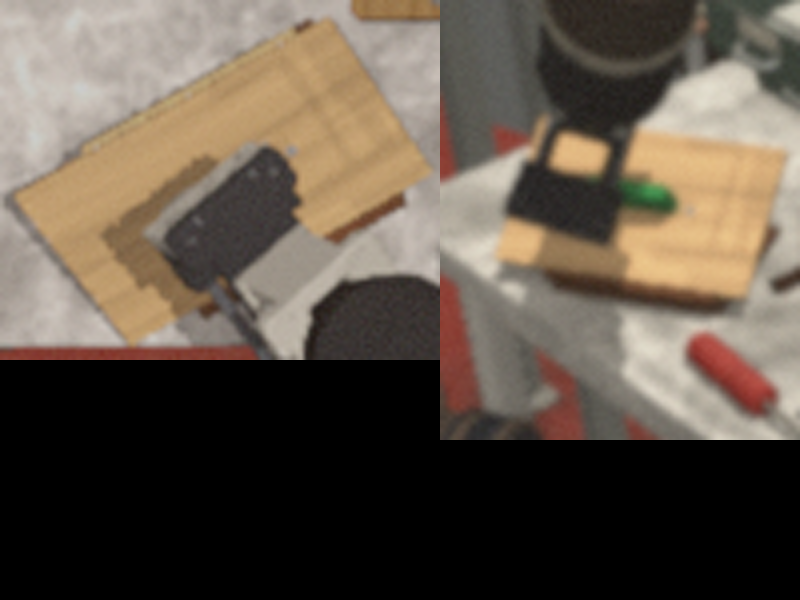

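The gripper straddles the rib, with the fingers across the slope. I descend along the divider's normal.

Call:
apply_moves([
  {"translation": [0.01, 0.005, -0.02], "rotation": [-0.005, 0.008, 0.006]},
  {"translation": [0.03, 0.015, -0.05], "rotation": [-0.005, 0.008, 0.006]},
  {"translation": [0.055, 0.028, -0.09], "rotation": [-0.005, 0.008, 0.006]},
  {"translation": [0.08, 0.041, -0.128], "rotation": [-0.005, 0.008, 0.006]},
  {"translation": [0.105, 0.055, -0.167], "rotation": [-0.005, 0.008, 0.006]},
  {"translation": [0.13, 0.068, -0.205], "rotation": [-0.005, 0.008, 0.006]},
  {"translation": [0.15, 0.079, -0.238], "rotation": [-0.005, 0.008, 0.006]},
  {"translation": [0.165, 0.087, -0.262], "rotation": [-0.005, 0.008, 0.006]},
  {"translation": [0.175, 0.092, -0.278], "rotation": [-0.005, 0.008, 0.006]},
  {"translation": [0.175, 0.092, -0.278], "rotation": [-0.005, 0.008, 0.006]},
], jaw=-0.3)

```text
t: 14.52
eef_pos: [0.4101, 0.332, 0.0882]
ee_rot: [-2.477, 0.38, -0.783]
force: [-0.2, 0.5, 0.3]
width: 0.0565
gripper_force: 0.0
```

Call:
apply_moves([
  {"translation": [0, 0, 0], "rotation": [0, 0, 0]},
  {"translation": [0, 0, 0], "rotation": [0, 0, 0]},
  {"translation": [0, 0, 0], "rotation": [0, 0, 0]},
  {"translation": [0, 0, 0], "rotation": [0, 0, 0]},
  {"translation": [0, 0, 0], "rotation": [0, 0, 0]},
  {"translation": [0, 0, 0], "rotation": [0, 0, 0]},
  {"translation": [0, 0, 0], "rotation": [0, 0, 0]},
  {"translation": [0, 0, 0], "rotation": [0, 0, 0]},
  {"translation": [0, 0, 0], "rotation": [0, 0, 0]},
  {"translation": [0, 0, 0], "rotation": [0, 0, 0]},
], jaw=1, newtons=40)

```text
t: 15.35
eef_pos: [0.4098, 0.3318, 0.0887]
ee_rot: [-2.476, 0.38, -0.783]
force: [-2.9, -2.1, 3.4]
width: 0.0138
gripper_force: 40.0
```

```bash
python3 - <<'E'
from s import *
s=get_state(); print(s["force"],s["moment"]); go(([x,y,.06]+M@[0,0,.034]),tool(-1,27))
E
```

```text
[-2.94652267 -2.14153252  3.43407737] [-1.9507909   1.25424241  0.42856167]
from [0.4098 0.3318 0.0887] [-2.476  0.38  -0.783] T [ 0.003 -0.002 -0.003] R [ 0.001  0.001 -0.005]
```

```bash
cat >> s.py <<'E'
G=([.4098,.3318,.0887],[-2.476,.38,-.783])   # pose at grip
rel=Md.inv()*eul(G[1]); off=Md.inv().apply(np.array(G[0])-[x,y,.06])
CS=np.array([.5001,-.0272,.072]); CY=1.526
def dpose(p,R): return p+R.apply(off),(R*rel).as_euler('xyz')   # divider pose->tool pose
E
python3 - <<'E'
from s import *
s=get_state()
End=Ro.from_euler('z',CY); rv=(End*Md.inv()).as_rotvec(); print(off,np.degrees(rv))
R=lambda t:Ro.from_rotvec(rv*t)*Md
n=np.array(M[:,2]); d0=np.array([x,y,.06])
W=[(s["eef_pos"],s["ee_rot"]),dpose(d0+.09*n,Md),dpose([.37,.22,.2],R(.33)),dpose([.40,.06,.22],R(.67)),dpose(CS+[0,0,.09],End),dpose(CS,End)]
q=path(W,s["q"])
for p,t in(([.37,.22,.2],.33),([.40,.06,.22],.67)):
    c=p+R(t).apply(np.array([[66,111,0],[66,-111,0],[-66,-111,0],[-66,111,0]])/1000); print(np.round(c,2).tolist())
E
```

```text
[5.99891476e-05 7.07501855e-04 3.49942258e-02] [-31.0112485   19.32157937  56.81427073]
[ 0.7  -0.08 -0.65 -0.86 -0.47  0.63] maxstep 0.07  T [-0.181 -0.099  0.295] R [-0.001 -0.    -0.   ]
[ 0.49 -0.09 -0.44 -0.6  -1.07  0.72] maxstep 0.08  T [-0.025 -0.382  0.278] R [-0.341  0.213  0.625]
[ 0.25  0.1  -0.24 -0.38 -1.48  1.08] maxstep 0.07  T [ 0.145 -0.627  0.089] R [-0.351  0.219  0.644]
[ 0.24  0.4  -0.08 -0.13 -1.55  1.32] maxstep 0.04  T [ 0.419 -0.328 -0.229] R [-0.341  0.213  0.625]
[ 0.24  0.49 -0.17 -0.13 -1.37  1.34] maxstep 0.02  T [ 0.    0.   -0.36] R [0. 0. 0.]
[[0.33, 0.34, 0.22], [0.49, 0.19, 0.23], [0.41, 0.1, 0.18], [0.25, 0.25, 0.17]]
[[0.32, 0.16, 0.23], [0.53, 0.08, 0.24], [0.48, -0.04, 0.21], [0.27, 0.04, 0.2]]
```

Call:
apply_moves([
  {"translation": [-0.009, -0.005, 0.015], "rotation": [0, 0, 0]},
  {"translation": [-0.025, -0.014, 0.041], "rotation": [0, 0, 0]},
  {"translation": [-0.045, -0.025, 0.073], "rotation": [0, 0, 0]},
  {"translation": [-0.065, -0.036, 0.106], "rotation": [0, 0, 0]},
  {"translation": [-0.085, -0.046, 0.139], "rotation": [0, 0, 0]},
  {"translation": [-0.105, -0.057, 0.171], "rotation": [0, 0, 0]},
  {"translation": [-0.125, -0.068, 0.204], "rotation": [0, 0, 0]},
  {"translation": [-0.145, -0.079, 0.236], "rotation": [0, 0, 0]},
  {"translation": [-0.165, -0.09, 0.269], "rotation": [0, 0, 0]},
  {"translation": [-0.181, -0.099, 0.295], "rotation": [0, 0, 0]},
])

```text
t: 16.18
eef_pos: [0.3645, 0.3069, 0.1631]
ee_rot: [-2.475, 0.38, -0.783]
force: [-0.2, -0.2, -2.0]
width: 0.0138
gripper_force: 40.0
```

Call:
apply_moves([
  {"translation": [-0.001, -0.02, 0.028], "rotation": [-0.02, 0.01, 0.03]},
  {"translation": [-0.003, -0.06, 0.056], "rotation": [-0.05, 0.03, 0.09]},
  {"translation": [-0.006, -0.1, 0.09], "rotation": [-0.085, 0.053, 0.156]},
  {"translation": [-0.009, -0.14, 0.12], "rotation": [-0.12, 0.075, 0.22]},
  {"translation": [-0.012, -0.18, 0.15], "rotation": [-0.155, 0.097, 0.285]},
  {"translation": [-0.015, -0.22, 0.18], "rotation": [-0.19, 0.119, 0.35]},
  {"translation": [-0.018, -0.26, 0.21], "rotation": [-0.23, 0.144, 0.42]},
  {"translation": [-0.02, -0.3, 0.24], "rotation": [-0.27, 0.169, 0.495]},
  {"translation": [-0.023, -0.34, 0.26], "rotation": [-0.305, 0.19, 0.56]},
  {"translation": [-0.025, -0.382, 0.278], "rotation": [-0.341, 0.213, 0.625]},
])

```text
t: 17.02
eef_pos: [0.3586, 0.211, 0.2326]
ee_rot: [-2.7, 0.359, -0.535]
force: [0.3, 1.1, -2.3]
width: 0.0138
gripper_force: 40.0
```

Call:
apply_moves([
  {"translation": [0.014, -0.063, 0.009], "rotation": [-0.035, 0.022, 0.064]},
  {"translation": [0.029, -0.125, 0.018], "rotation": [-0.07, 0.044, 0.129]},
  {"translation": [0.043, -0.188, 0.027], "rotation": [-0.105, 0.066, 0.193]},
  {"translation": [0.058, -0.251, 0.036], "rotation": [-0.14, 0.088, 0.258]},
  {"translation": [0.072, -0.314, 0.045], "rotation": [-0.176, 0.11, 0.322]},
  {"translation": [0.087, -0.376, 0.053], "rotation": [-0.211, 0.131, 0.386]},
  {"translation": [0.101, -0.439, 0.062], "rotation": [-0.246, 0.153, 0.451]},
  {"translation": [0.116, -0.502, 0.071], "rotation": [-0.281, 0.175, 0.515]},
  {"translation": [0.13, -0.564, 0.08], "rotation": [-0.316, 0.197, 0.58]},
  {"translation": [0.145, -0.627, 0.089], "rotation": [-0.351, 0.219, 0.644]},
])

```text
t: 17.85
eef_pos: [0.3951, 0.0541, 0.2543]
ee_rot: [-2.93, 0.391, -0.281]
force: [0.5, 0.2, -2.2]
width: 0.0137
gripper_force: 40.0
```

```bash
python3 - <<'E'
from s import *
End=Ro.from_euler('z',CY); go(*dpose(CS+[0,0,.09],End)); print(get_state()["q"])
E
```

```text
from [0.3951 0.0541 0.2543] [-2.93   0.391 -0.281] T [ 0.417 -0.325 -0.229] R [-0.34   0.211  0.624]
[ 0.24946684  0.09729397 -0.23479568 -0.38079109 -1.47923234  1.07960303]
```

Call:
apply_moves([
  {"translation": [0.05, -0.04, 0], "rotation": [-0.04, 0.025, 0.075]},
  {"translation": [0.1, -0.08, 0], "rotation": [-0.08, 0.05, 0.15]},
  {"translation": [0.15, -0.12, 0], "rotation": [-0.125, 0.077, 0.23]},
  {"translation": [0.2, -0.16, 0], "rotation": [-0.17, 0.105, 0.31]},
  {"translation": [0.26, -0.2, -0.03], "rotation": [-0.21, 0.13, 0.39]},
  {"translation": [0.32, -0.245, -0.08], "rotation": [-0.255, 0.158, 0.465]},
  {"translation": [0.38, -0.29, -0.14], "rotation": [-0.3, 0.185, 0.55]},
  {"translation": [0.417, -0.325, -0.22], "rotation": [-0.34, 0.211, 0.624]},
  {"translation": [0.417, -0.325, -0.3], "rotation": [-0.34, 0.211, 0.624]},
  {"translation": [0.417, -0.325, -0.34], "rotation": [-0.34, 0.211, 0.624]},
])

```text
t: 18.68
eef_pos: [0.4985, -0.026, 0.1661]
ee_rot: [-3.141, 0.475, -0.044]
force: [-0.9, 0.8, -3.2]
width: 0.0135
gripper_force: 40.0
```

```bash
python3 - <<'E'
from s import *
End=Ro.from_euler('z',CY); go(*dpose(CS,End)); 
s=get_state(); D=eul(s["ee_rot"])*rel.inv(); p=s["eef_pos"]-D.apply(off)
b=grab_frame("top"); a=grab_frame("scene")
L=np.array([[66,-111,8],[-66,-111,8],[-66,111,8],[66,111,8]])/1000
print("pred div",np.round(p,4),"top",np.round(proj("top",p+D.apply(L)),1).tolist(),"scene",np.round(proj("scene",p+D.apply(L)),1).tolist())
def cr(im,x0,y0,w,h,s):
    c=cv2.resize(im[y0:y0+h,x0:x0+w],None,fx=s,fy=s,interpolation=2)
    for u in range(-(-x0//10)*10,x0+w,10): cv2.putText(c,str(u),(int((u-x0+.5)*s)-10,10),0,.32,(0,0,255),1); cv2.line(c,(int((u-x0+.5)*s),12),(int((u-x0+.5)*s),17),(0,0,255),1)
    for v in range(-(-y0//10)*10,y0+h,10): cv2.putText(c,str(v),(6,int((v-y0+.5)*s)+4),0,.32,(0,0,255),1); cv2.line(c,(0,int((v-y0+.5)*s)),(5,int((v-y0+.5)*s)),(0,0,255),1)
    return c
o=np.zeros((600,800,3),np.uint8); c=cr(b,272,212,80,120,5); o[:600,:400]=c; c=cr(a,255,195,100,110,4); o[:440,400:]=c
cv2.imwrite("pics/c5.png",o)
E
```

```text
from [ 0.4985 -0.026   0.1661] [-3.141  0.475 -0.044] T [ 0.004 -0.004 -0.236] R [-0.001 -0.006  0.003]
pred div [ 0.4991 -0.0261  0.1311] top [[286.8, 226.8], [340.7, 228.7], [337.9, 320.2], [282.9, 318.3]] scene [[321.1, 213.0], [351.6, 230.2], [293.4, 261.5], [263.4, 241.0]]
```

View pics/c5.png

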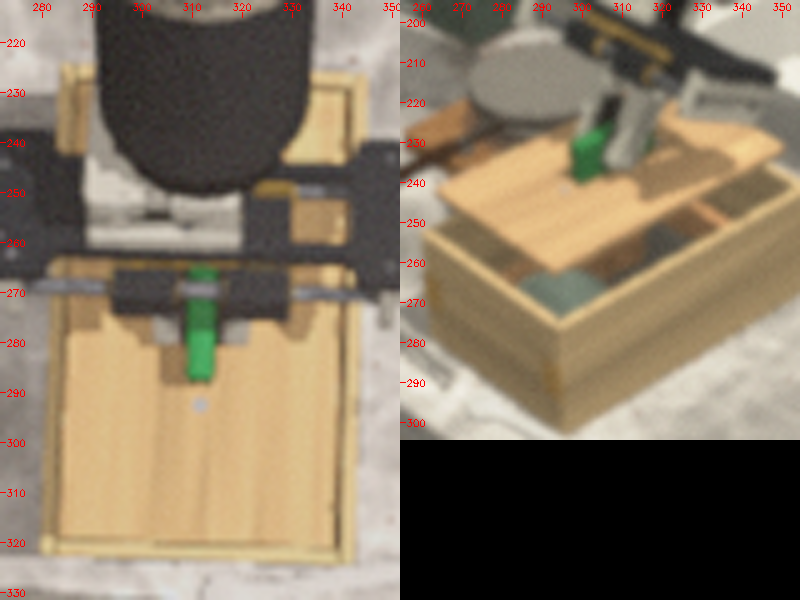

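The board hangs level over the case. Its front corners in the top view are at (283.5,318.9) and (338.7,319.9), about 1.7 mm towards -y of the prediction, so I shift slightly and lower.

Call:
apply_moves([
  {"translation": [0.005, 0.003, 0], "rotation": [0, 0, 0]},
  {"translation": [0.005, 0.003, -0.03], "rotation": [0, 0, 0.003]},
  {"translation": [0.005, 0.003, -0.06], "rotation": [0, 0, 0.003]},
  {"translation": [0.005, 0.003, -0.09], "rotation": [0, 0, 0.003]},
  {"translation": [0.005, 0.003, -0.12], "rotation": [0, 0, 0.003]},
  {"translation": [0.005, 0.003, -0.15], "rotation": [0, 0, 0.003]},
  {"translation": [0.005, 0.003, -0.175], "rotation": [0, 0, 0.003]},
  {"translation": [0.005, 0.003, -0.2], "rotation": [0, 0, 0.003]},
  {"translation": [0.005, 0.003, -0.215], "rotation": [0, 0, 0.003]},
  {"translation": [0.005, 0.003, -0.225], "rotation": [0, 0, 0.003]},
])

```text
t: 19.62
eef_pos: [0.5002, -0.0256, 0.1123]
ee_rot: [-3.14, 0.472, -0.041]
force: [0.1, -0.1, -1.4]
width: 0.0137
gripper_force: 40.0
```

Call:
apply_moves([
  {"translation": [0, 0, 0], "rotation": [0, 0, 0]},
  {"translation": [0, 0, -0.003], "rotation": [0, 0, 0]},
  {"translation": [0, 0, -0.006], "rotation": [0, 0, 0]},
  {"translation": [0, 0, -0.009], "rotation": [0, 0, 0]},
  {"translation": [0, 0, -0.012], "rotation": [0, 0, 0]},
  {"translation": [0, 0, -0.012], "rotation": [0, 0, 0]},
  {"translation": [0, 0, -0.012], "rotation": [0, 0, 0]},
  {"translation": [0, 0, -0.012], "rotation": [0, 0, 0]},
  {"translation": [0, 0, -0.012], "rotation": [0, 0, 0]},
  {"translation": [0, 0, -0.012], "rotation": [0, 0, 0]},
])

```text
t: 20.45
eef_pos: [0.5004, -0.0255, 0.11]
ee_rot: [-3.14, 0.471, -0.041]
force: [-0.1, -0.4, -2.5]
width: 0.0138
gripper_force: 40.0
```

```bash
python3 - <<'E'
from s import *
s=get_state(); print(s["force"],s["moment"],eul(s["ee_rot"]).apply([0,0,1]))
b=grab_frame("top"); a=grab_frame("scene")
o=np.zeros((600,800,3),np.uint8); o[:600,:400]=cv2.resize(b[212:332,272:352],None,fx=5,fy=5,interpolation=2); o[:440,400:]=cv2.resize(a[195:305,255:355],None,fx=4,fy=4,interpolation=2)
cv2.imwrite("pics/c6.png",o)
E
```

```text
[-0.0797174  -0.37405833 -2.50999195] [-1.41087775e-01 -1.87907839e+00 -1.12356574e-03] [-0.45376018  0.01994811 -0.89090054]
```

View pics/c6.png

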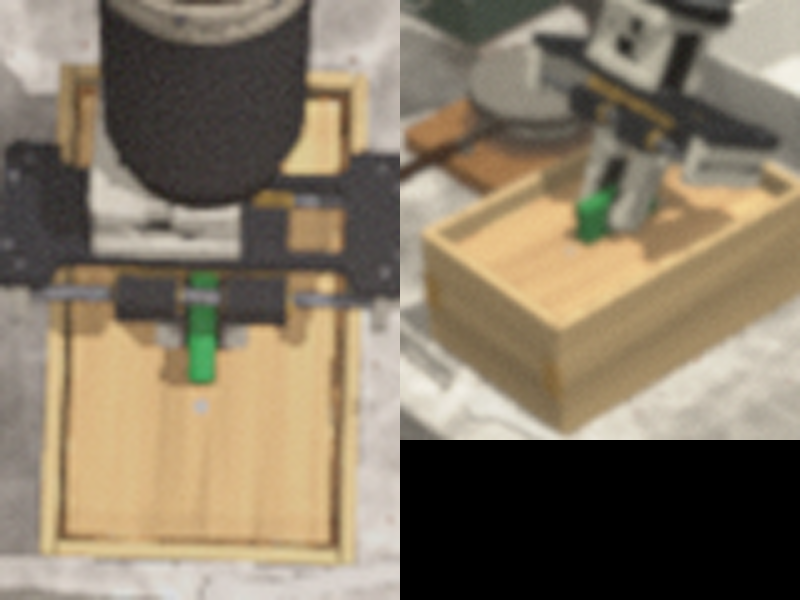

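The divider is inside the walls with an even gap on both sides and is still hanging about 3 mm high. I lower it and release.

Call:
apply_moves([
  {"translation": [0, 0, -0.002], "rotation": [0, 0, 0]},
  {"translation": [0, 0, -0.004], "rotation": [0, 0, 0]},
  {"translation": [0, 0, -0.006], "rotation": [0, 0, 0]},
  {"translation": [0, 0, -0.008], "rotation": [0, 0, 0]},
  {"translation": [0, 0, -0.01], "rotation": [0, 0, 0]},
  {"translation": [0, 0, -0.01], "rotation": [0, 0, 0]},
  {"translation": [0, 0, -0.01], "rotation": [0, 0, 0]},
  {"translation": [0, 0, -0.01], "rotation": [0, 0, 0]},
  {"translation": [0, 0, -0.01], "rotation": [0, 0, 0]},
  {"translation": [0, 0, -0.01], "rotation": [0, 0, 0]},
])

```text
t: 21.38
eef_pos: [0.5004, -0.0255, 0.1075]
ee_rot: [-3.14, 0.472, -0.041]
force: [-0.0, -0.7, -3.4]
width: 0.0141
gripper_force: 40.0
```

Call:
apply_moves([
  {"translation": [0, 0, 0], "rotation": [0, 0, 0]},
  {"translation": [0, 0, 0], "rotation": [0, 0, 0]},
  {"translation": [0, 0, 0], "rotation": [0, 0, 0]},
  {"translation": [0, 0, 0], "rotation": [0, 0, 0]},
  {"translation": [0, 0, 0], "rotation": [0, 0, 0]},
  {"translation": [0.027, -0.001, 0.053], "rotation": [0, 0, 0]},
  {"translation": [0.065, -0.003, 0.128], "rotation": [0, 0, 0]},
  {"translation": [0.11, -0.005, 0.215], "rotation": [0, 0, 0]},
  {"translation": [0.16, -0.007, 0.314], "rotation": [0, 0, 0]},
  {"translation": [0.2, -0.009, 0.393], "rotation": [0, 0, 0]},
], jaw=0.3)

```text
t: 22.22
eef_pos: [0.5513, -0.0279, 0.2075]
ee_rot: [-3.14, 0.47, -0.041]
force: [0.8, 0.0, 0.4]
width: 0.0309
gripper_force: 0.0
```

```bash
python3 - <<'E'
from s import *
s=get_state()
bx,by,byaw=.5953,-.3922,1.6422
by_=Ro.from_euler('z',byaw).apply([0,1,0]); g=np.array([bx,by,0])+.048*by_
A=[np.pi,0,byaw-np.pi/2]; print(g,A, np.degrees(A[2]))
mid=(np.array(s["eef_pos"])+g)/2; mid[2]=.25
path([(s["eef_pos"],s["ee_rot"]),([.53,-.18,.22],[np.pi,.24,.015]),([g[0],g[1],.13],A),([g[0],g[1],.022],A)],s["q"])
E
```

```text
[ 0.54742231 -0.39562446  0.        ] [3.141592653589793, 0, 0.07140367320510355] 4.091129116383797
[ 0.02  0.33 -0.12 -0.   -1.37  1.56] maxstep 0.03  T [-0.085 -0.608  0.05 ] R [-0.008 -0.44   0.107]
[-0.34  0.45 -0.13  0.   -0.99  1.98] maxstep 0.06  T [ 0.07  -0.862 -0.36 ] R [ 0.02  -0.458  0.107]
[-0.34  0.56 -0.22 -0.   -0.79  1.98] maxstep 0.03  T [ 0.     0.    -0.432] R [0. 0. 0.]
```

```bash
python3 - <<'E'
from h import *
from scipy.optimize import fsolve
def bp(u,v,z): return fsolve(lambda p:(proj("top",[[p[0],p[1],z]])[0]-[u,v]),[.5,-.3])
for u,v,z in((410,204,.091),(427,204,.091),(407,233,.07),(474,307,.04),(461,307,.04),(368,182,.07)): print((u,v,z),np.round(bp(u,v,z),3))
b=grab_frame("top"); a=grab_frame("scene")
o=np.zeros((600,800,3),np.uint8); o[:500,:340]=cv2.resize(b[190:290,390:458],None,fx=5,fy=5,interpolation=2); o[:500,340:800]=cv2.resize(b[226:326,268:360],None,fx=5,fy=5,interpolation=2)
cv2.imwrite("pics/c7.png",o)
E
```

```text
(410, 204, 0.091) [ 0.675 -0.276]
(427, 204, 0.091) [ 0.675 -0.319]
(407, 233, 0.07) [ 0.604 -0.269]
(474, 307, 0.04) [ 0.415 -0.439]
(461, 307, 0.04) [ 0.415 -0.406]
(368, 182, 0.07) [ 0.739 -0.172]
```

View pics/c7.png

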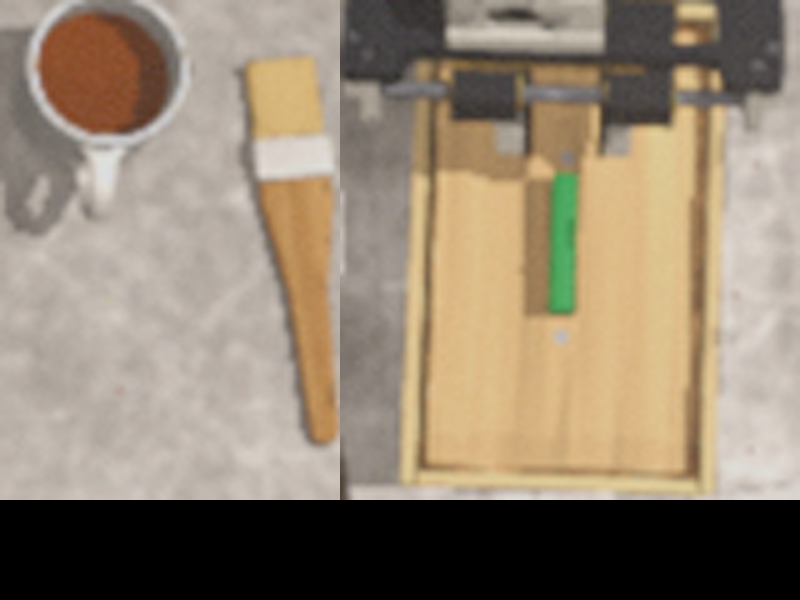

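The divider is flat in the case with even gaps and let go, and the brush has not moved. The mug handle tip works out at (0.604,-0.269), about 25 mm clear of the gripper body. Next is the brush.

Call:
apply_moves([
  {"translation": [0, -0.03, 0.05], "rotation": [0, -0.04, 0.01]},
  {"translation": [0, -0.1, 0.08], "rotation": [0, -0.09, 0.02]},
  {"translation": [-0.01, -0.18, 0.1], "rotation": [0, -0.14, 0.03]},
  {"translation": [-0.02, -0.27, 0.1], "rotation": [0, -0.19, 0.04]},
  {"translation": [-0.03, -0.36, 0.1], "rotation": [0, -0.24, 0.05]},
  {"translation": [-0.04, -0.46, 0.1], "rotation": [0, -0.3, 0.06]},
  {"translation": [-0.05, -0.56, 0.1], "rotation": [0, -0.36, 0.08]},
  {"translation": [-0.06, -0.67, 0.1], "rotation": [0, -0.43, 0.1]},
  {"translation": [-0.07, -0.78, 0.1], "rotation": [0, -0.5, 0.12]},
  {"translation": [-0.07, -0.88, 0.1], "rotation": [0.005, -0.57, 0.14]},
], jaw=0)

```text
t: 23.15
eef_pos: [0.5313, -0.25, 0.2314]
ee_rot: [-3.138, 0.171, 0.035]
force: [0.3, 0.6, 0.7]
width: 0.0433
gripper_force: 0.0
```

```bash
python3 - <<'E'
from h import *
go([.5474,-.3956,.06],[np.pi,0,.0714])
E
```

```text
from [ 0.5313 -0.25    0.2314] [-3.138  0.171  0.035] T [ 0.065 -0.582 -0.686] R [ 0.01  -0.326  0.07 ]
```

Call:
apply_moves([
  {"translation": [0.01, -0.12, 0], "rotation": [0.001, -0.06, 0.01]},
  {"translation": [0.02, -0.24, -0.04], "rotation": [0.003, -0.13, 0.02]},
  {"translation": [0.04, -0.36, -0.1], "rotation": [0.005, -0.2, 0.04]},
  {"translation": [0.055, -0.48, -0.2], "rotation": [0.008, -0.27, 0.06]},
  {"translation": [0.065, -0.582, -0.32], "rotation": [0.01, -0.326, 0.07]},
  {"translation": [0.065, -0.582, -0.44], "rotation": [0.01, -0.326, 0.07]},
  {"translation": [0.065, -0.582, -0.56], "rotation": [0.01, -0.326, 0.07]},
  {"translation": [0.065, -0.582, -0.66], "rotation": [0.01, -0.326, 0.07]},
  {"translation": [0.065, -0.582, -0.686], "rotation": [0.01, -0.326, 0.07]},
  {"translation": [0.065, -0.582, -0.686], "rotation": [0.01, -0.326, 0.07]},
])

```text
t: 23.98
eef_pos: [0.5469, -0.3933, 0.0575]
ee_rot: [-3.139, 0.006, 0.07]
force: [0.1, 0.3, 0.7]
width: 0.0436
gripper_force: 0.0
```

```bash
python3 - <<'E'
from h import *
go([.5474,-.3956,.021],[np.pi,0,.0714])
E
```

```text
from [ 0.5469 -0.3933  0.0575] [-3.139  0.006  0.07 ] T [ 0.002 -0.009 -0.146] R [-0.004 -0.012  0.002]
```

Call:
apply_moves([
  {"translation": [0, 0, -0.03], "rotation": [0, 0, 0]},
  {"translation": [0, 0, -0.06], "rotation": [0, 0, 0]},
  {"translation": [0, 0, -0.09], "rotation": [0, 0, 0]},
  {"translation": [0, 0, -0.12], "rotation": [0, 0, 0]},
  {"translation": [0, 0, -0.14], "rotation": [0, 0, 0]},
  {"translation": [0, 0, -0.148], "rotation": [0, 0, 0]},
  {"translation": [0, 0, -0.148], "rotation": [0, 0, 0]},
  {"translation": [0, 0, -0.148], "rotation": [0, 0, 0]},
  {"translation": [0, 0, -0.148], "rotation": [0, 0, 0]},
  {"translation": [0, 0, -0.148], "rotation": [0, 0, 0]},
])

```text
t: 24.82
eef_pos: [0.5494, -0.3934, 0.0226]
ee_rot: [-3.14, 0.002, 0.071]
force: [-0.0, 0.1, 0.2]
width: 0.0439
gripper_force: 0.0
```

Call:
apply_moves([
  {"translation": [0, 0, 0], "rotation": [0, 0, 0]},
  {"translation": [0, 0, 0], "rotation": [0, 0, 0]},
  {"translation": [0, 0, 0], "rotation": [0, 0, 0]},
  {"translation": [0, 0, 0], "rotation": [0, 0, 0]},
  {"translation": [0, 0, 0], "rotation": [0, 0, 0]},
  {"translation": [0, 0, 0], "rotation": [0, 0, 0]},
  {"translation": [0, 0, 0], "rotation": [0, 0, 0]},
  {"translation": [0, 0, 0], "rotation": [0, 0, 0]},
  {"translation": [0, 0, 0], "rotation": [0, 0, 0]},
  {"translation": [0, 0, 0], "rotation": [0, 0, 0]},
], jaw=1, newtons=20)

```text
t: 25.65
eef_pos: [0.5492, -0.3933, 0.0223]
ee_rot: [-3.14, 0.002, 0.071]
force: [-0.0, -1.0, 1.3]
width: 0.0206
gripper_force: 19.9
```

```bash
python3 - <<'E'
from s import *
s=get_state(); byaw=1.6422; Rc=Ro.from_euler('z',CY)
# brush pose rel. to tool; target: case (-28,0) i.e. world -y side
b0=np.array([.5953,-.3922,0]); r=s["eef_pos"]-b0; dy=CY-byaw
for sx in(-.028,.028):
    p=CS+[0,0,.008]+Rc.apply([sx,0,0])+Ro.from_euler('z',dy).apply(r); A=(Ro.from_euler('z',dy)*eul(s["ee_rot"])).as_euler('xyz')
    print(sx,np.round(p,4),A)
    path([(s["eef_pos"],s["ee_rot"]),(s["eef_pos"]+[0,0,.14],s["ee_rot"]),(p+[0,0,.08],A),(p,A)],s["q"])
E
```

```text
-0.028 [ 0.4529 -0.0509  0.1023] [-3.14016809e+00  2.39166308e-03 -4.55005742e-02]
[-0.33  0.42 -0.09 -0.   -1.06  1.98] maxstep 0.03  T [0.   0.   0.56] R [0. 0. 0.]
[ 0.32  0.05 -0.54 -0.   -0.98  1.21] maxstep 0.12  T [-0.385  1.37   0.08 ] R [-0.     0.    -0.222]
[ 0.32  0.15 -0.65 -0.   -0.78  1.21] maxstep 0.03  T [ 0.    0.   -0.32] R [0. 0. 0.]
0.028 [0.4554 0.005  0.1023] [-3.14016809e+00  2.39166308e-03 -4.55005742e-02]
[-0.33  0.42 -0.09 -0.   -1.06  1.98] maxstep 0.03  T [0.   0.   0.56] R [0. 0. 0.]
[ 0.44  0.05 -0.54 -0.   -0.98  1.08] maxstep 0.13  T [-0.375  1.593  0.08 ] R [-0.     0.    -0.222]
[ 0.44  0.15 -0.65 -0.   -0.78  1.08] maxstep 0.03  T [ 0.    0.   -0.32] R [0. 0. 0.]
```

Call:
apply_moves([
  {"translation": [0, 0, 0.04], "rotation": [0, 0, 0]},
  {"translation": [0, 0, 0.1], "rotation": [0, 0, 0]},
  {"translation": [0, 0, 0.2], "rotation": [0, 0, 0]},
  {"translation": [0, 0, 0.3], "rotation": [0, 0, 0]},
  {"translation": [0, 0, 0.4], "rotation": [0, 0, 0]},
  {"translation": [0, 0, 0.5], "rotation": [0, 0, 0]},
  {"translation": [0, 0.04, 0.58], "rotation": [0, 0, 0]},
  {"translation": [0, 0.1, 0.64], "rotation": [0, 0, 0]},
  {"translation": [-0.02, 0.18, 0.64], "rotation": [0, 0, 0]},
  {"translation": [-0.04, 0.28, 0.64], "rotation": [0, 0, 0]},
])

```text
t: 26.48
eef_pos: [0.5392, -0.3226, 0.1835]
ee_rot: [-3.141, 0.001, 0.07]
force: [1.3, 1.2, -1.5]
width: 0.0207
gripper_force: 19.9
```

Call:
apply_moves([
  {"translation": [-0.03, 0.1, 0], "rotation": [0, 0, -0.02]},
  {"translation": [-0.06, 0.2, 0], "rotation": [0, 0, -0.04]},
  {"translation": [-0.09, 0.3, 0], "rotation": [0, 0, -0.07]},
  {"translation": [-0.12, 0.4, 0], "rotation": [0, 0, -0.1]},
  {"translation": [-0.15, 0.5, 0], "rotation": [0, 0, -0.13]},
  {"translation": [-0.18, 0.6, 0], "rotation": [0, 0, -0.16]},
  {"translation": [-0.21, 0.7, 0], "rotation": [0, 0, -0.19]},
  {"translation": [-0.25, 0.8, 0], "rotation": [0, 0, -0.222]},
  {"translation": [-0.3, 0.9, 0], "rotation": [0, 0, -0.222]},
  {"translation": [-0.34, 1, 0], "rotation": [0, 0, -0.222]},
])

```text
t: 27.32
eef_pos: [0.4525, -0.0718, 0.1822]
ee_rot: [-3.14, 0.003, -0.046]
force: [0.3, 0.5, 0.1]
width: 0.0208
gripper_force: 19.9
```

```bash
python3 - <<'E'
from h import *
go([.4529,-.0521,.125],[np.pi,0,-.0448]); print(get_state()["width"])
E
```

```text
from [ 0.4525 -0.0718  0.1822] [-3.14e+00  3.00e-03 -4.60e-02] T [ 0.002  0.079 -0.229] R [-0.004 -0.005  0.002]
0.02076987946052351
```

Call:
apply_moves([
  {"translation": [0.002, 0.04, 0], "rotation": [0, 0, 0]},
  {"translation": [0.002, 0.079, 0], "rotation": [0, 0, 0]},
  {"translation": [0.002, 0.079, -0.04], "rotation": [0, 0, 0]},
  {"translation": [0.002, 0.079, -0.08], "rotation": [0, 0, 0]},
  {"translation": [0.002, 0.079, -0.12], "rotation": [0, 0, 0]},
  {"translation": [0.002, 0.079, -0.16], "rotation": [0, 0, 0]},
  {"translation": [0.002, 0.079, -0.2], "rotation": [0, 0, 0]},
  {"translation": [0.002, 0.079, -0.24], "rotation": [0, 0, 0]},
  {"translation": [0.002, 0.079, -0.27], "rotation": [0, 0, 0]},
  {"translation": [0.002, 0.079, -0.295], "rotation": [0, 0, 0]},
])

```text
t: 28.15
eef_pos: [0.4542, -0.0536, 0.1077]
ee_rot: [-3.141, 0.004, -0.046]
force: [-2.5, -0.3, 2.0]
width: 0.0207
gripper_force: 21.4
```

```bash
python3 - <<'E'
from h import *
go([.4529,-.0521,.1025],[np.pi,0,-.0448]); s=get_state(); print(s["force"],s["moment"])
b=grab_frame("top"); a=grab_frame("scene")
o=np.zeros((600,800,3),np.uint8); o[:600,:400]=cv2.resize(b[212:332,272:352],None,fx=5,fy=5,interpolation=2); o[:440,400:]=cv2.resize(a[195:305,255:355],None,fx=4,fy=4,interpolation=2)
cv2.imwrite("pics/c8.png",o)
E
```

```text
from [ 0.4542 -0.0536  0.1077] [-3.141  0.004 -0.046] T [-0.005  0.006 -0.021] R [-0.002 -0.007  0.002]
[-2.53180148 -0.26396606  1.95999092] [0.06403045 0.99877918 0.01237192]
```

View pics/c8.png

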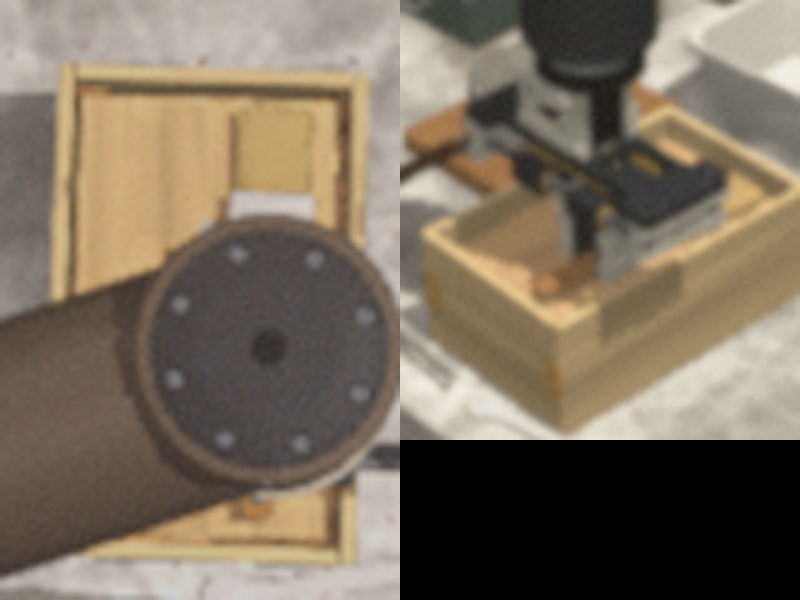

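The brush lies inside the walls beside the rib, about 4 mm off centre along the case, which is within limits. I lower the last few millimetres and let go.

Call:
apply_moves([
  {"translation": [-0.003, 0.004, -0.003], "rotation": [0, 0, 0]},
  {"translation": [-0.003, 0.004, -0.006], "rotation": [0, 0, 0]},
  {"translation": [-0.003, 0.004, -0.009], "rotation": [0, 0, 0]},
  {"translation": [-0.003, 0.004, -0.012], "rotation": [0, 0, 0]},
  {"translation": [-0.003, 0.004, -0.015], "rotation": [0, 0, 0]},
  {"translation": [-0.003, 0.004, -0.018], "rotation": [0, 0, 0]},
  {"translation": [-0.003, 0.004, -0.018], "rotation": [0, 0, 0]},
  {"translation": [-0.003, 0.004, -0.018], "rotation": [0, 0, 0]},
  {"translation": [-0.003, 0.004, -0.018], "rotation": [0, 0, 0]},
  {"translation": [-0.003, 0.004, -0.018], "rotation": [0, 0, 0]},
])

```text
t: 29.08
eef_pos: [0.4539, -0.0525, 0.104]
ee_rot: [-3.14, 0.002, -0.046]
force: [0.0, -1.2, -0.4]
width: 0.0207
gripper_force: 19.9
```

Call:
apply_moves([
  {"translation": [0, 0, 0], "rotation": [0, 0, 0]},
  {"translation": [0, 0, 0], "rotation": [0, 0, 0]},
  {"translation": [0, 0, 0], "rotation": [0, 0, 0]},
  {"translation": [0, 0, 0], "rotation": [0, 0, 0]},
  {"translation": [0, 0, 0], "rotation": [0, 0, 0]},
  {"translation": [0, 0, 0], "rotation": [0, 0, 0]},
  {"translation": [0, 0, 0.05], "rotation": [0, 0, 0]},
  {"translation": [0, 0, 0.12], "rotation": [0, 0, 0]},
  {"translation": [0, 0, 0.24], "rotation": [0, 0, 0]},
  {"translation": [0, 0, 0.4], "rotation": [0, 0, 0]},
], jaw=0.3)

```text
t: 29.92
eef_pos: [0.4521, -0.0528, 0.2031]
ee_rot: [-3.141, 0.007, -0.046]
force: [1.9, 0.8, 0.2]
width: 0.0304
gripper_force: 0.0
```

Call:
apply_moves([
  {"translation": [0, -0.1, 0.1], "rotation": [0, 0, 0]},
  {"translation": [0, -0.2, 0.2], "rotation": [0, 0, 0]},
  {"translation": [0, -0.3, 0.2], "rotation": [0, 0, 0]},
  {"translation": [0, -0.4, 0.2], "rotation": [0, 0, 0]},
  {"translation": [0, -0.5, 0.2], "rotation": [0, 0, 0]},
  {"translation": [0, -0.6, 0.2], "rotation": [0, 0, 0]},
  {"translation": [0, -0.7, 0.2], "rotation": [0, 0, 0]},
  {"translation": [0, -0.8, 0.2], "rotation": [0, 0, 0]},
  {"translation": [0, -0.9, 0.2], "rotation": [0, 0, 0]},
  {"translation": [0, -0.9, 0.2], "rotation": [0, 0, 0]},
])

```text
t: 30.75
eef_pos: [0.4537, -0.2806, 0.2535]
ee_rot: [-3.141, 0.003, -0.048]
force: [-0.1, -1.1, 0.8]
width: 0.0305
gripper_force: 0.0
```

```bash
python3 - <<'E'
from s import *
b=grab_frame("top"); cv2.imwrite("pics/final.png",b)
s=get_state(); print(s["t"],s["force"])
Rc=Ro.from_euler('z',CY)
# difference against the picture before the brush went in, inside the case: brush pixels -> case frame at z=.09
hsv=cv2.cvtColor(b,cv2.COLOR_BGR2HSV)
from scipy.optimize import fsolve
# rectify the divider plane (z=.088) to 2 px/mm and list the row profile of saturation/value edges
L=np.array([[-70,-115,88],[70,-115,88],[70,115,88],[-70,115,88]])/1000.
P=proj("top",Rc.apply(L)+[CS[0],CS[1],0]).astype(np.float32)
H=cv2.getPerspectiveTransform(P,np.float32([[0,0],[280,0],[280,460],[0,460]]))
w=cv2.warpPerspective(b,H,(280,460)); cv2.imwrite("pics/rect.png",w)
for y in range(-110,111,10):
    row=w[(y+115)*2-2:(y+115)*2+3].mean(0); print(y,[int(row[(x_+70)*2].sum()/3) for x_ in range(-68,70,6)], [int(row[(x_+70)*2,2]-row[(x_+70)*2,0]) for x_ in range(-56,0,6)])
E
```

```text
30.8 [0.27733067 0.00616859 0.11246587]
-110 [87, 87, 90, 91, 91, 92, 90, 93, 95, 92, 94, 92, 83, 86, 127, 115, 116, 117, 114, 110, 111, 134, 133] [28, 29, 27, 28, 29, 30, 30, 28, 29, 29]
-100 [94, 94, 92, 96, 94, 97, 97, 97, 97, 98, 98, 98, 89, 71, 169, 166, 169, 175, 174, 180, 177, 172, 173] [30, 29, 29, 31, 29, 32, 31, 30, 31, 32]
-90 [99, 97, 98, 98, 98, 98, 97, 100, 97, 99, 99, 100, 90, 76, 142, 164, 169, 175, 175, 179, 176, 172, 166] [32, 31, 32, 30, 32, 31, 32, 32, 33, 32]
-80 [99, 100, 103, 100, 99, 102, 102, 102, 100, 103, 102, 101, 93, 87, 102, 164, 170, 174, 174, 177, 175, 169, 167] [31, 31, 32, 30, 32, 33, 33, 31, 31, 33]
-70 [100, 103, 105, 100, 104, 103, 103, 104, 105, 106, 105, 107, 99, 86, 77, 161, 170, 173, 174, 177, 175, 170, 170] [33, 32, 31, 32, 33, 32, 32, 32, 32, 31]
-60 [106, 105, 107, 106, 106, 106, 109, 104, 107, 105, 107, 106, 103, 92, 66, 150, 172, 173, 176, 177, 175, 170, 176] [33, 32, 32, 33, 31, 33, 32, 32, 32, 32]
-50 [104, 105, 104, 103, 102, 102, 101, 101, 102, 101, 100, 99, 98, 87, 70, 139, 173, 174, 175, 177, 174, 169, 175] [31, 31, 33, 33, 33, 30, 
[... 1667 characters left out ...]
 66, 56, 83, 125, 118, 115, 116, 123, 128, 124, 127, 125, 125, 123] [30, 30, 30, 30, 29, 29, 25, 22, 20, 42]
80 [94, 93, 92, 93, 91, 93, 92, 85, 78, 68, 59, 80, 125, 118, 117, 117, 124, 127, 126, 126, 127, 124, 127] [29, 28, 30, 33, 29, 31, 25, 25, 19, 42]
90 [93, 92, 93, 93, 91, 91, 91, 86, 75, 68, 58, 68, 124, 112, 100, 119, 130, 172, 174, 174, 176, 173, 165] [30, 29, 28, 30, 29, 31, 27, 21, 19, 35]
100 [93, 92, 91, 93, 91, 93, 92, 91, 83, 71, 58, 60, 149, 142, 76, 154, 166, 170, 169, 170, 170, 169, 157] [29, 30, 30, 29, 32, 31, 27, 24, 21, 26]
110 [92, 93, 91, 90, 90, 91, 91, 91, 87, 73, 64, 55, 141, 150, 70, 131, 146, 151, 147, 152, 151, 152, 140] [29, 29, 32, 31, 31, 30, 28, 26, 21, 19]
```

The arm still hides the brush side in the top view, so I move it further aside and check by code.

Call:
apply_moves([
  {"translation": [0, -0.1, 0.05], "rotation": [0, 0, 0]},
  {"translation": [0, -0.2, 0.1], "rotation": [0, 0, 0]},
  {"translation": [0, -0.3, 0.15], "rotation": [0, 0, 0]},
  {"translation": [0, -0.4, 0.2], "rotation": [0, 0, 0]},
  {"translation": [0, -0.5, 0.2], "rotation": [0, 0, 0]},
  {"translation": [0, -0.6, 0.2], "rotation": [0, 0, 0]},
  {"translation": [0, -0.7, 0.2], "rotation": [0, 0, 0]},
  {"translation": [0, -0.8, 0.2], "rotation": [0, 0, 0]},
  {"translation": [0, -0.8, 0.2], "rotation": [0, 0, 0]},
  {"translation": [0, -0.8, 0.2], "rotation": [0, 0, 0]},
])

```text
t: 31.63
eef_pos: [0.4538, -0.4777, 0.303]
ee_rot: [-3.139, 0.004, -0.047]
force: [-0.5, 0.8, 0.5]
width: 0.0303
gripper_force: 0.0
```

```bash
python3 - <<'E'
from s import *
b=grab_frame("top"); Rc=Ro.from_euler('z',CY)
L=np.array([[-70,-115,88],[70,-115,88],[70,115,88],[-70,115,88]])/1000.
P=proj("top",Rc.apply(L)+[CS[0],CS[1],0]).astype(np.float32)
w=cv2.warpPerspective(b,cv2.getPerspectiveTransform(P,np.float32([[0,0],[280,0],[280,460],[0,460]])),(280,460))
for y in range(-112,114,8):
    row=w[(y+115)*2-2:(y+115)*2+3].mean(0); print(y,[int(row[(x_+70)*2].sum()/3) for x_ in range(-68,70,5)])
E
```

```text
-112 [99, 93, 102, 100, 98, 97, 100, 97, 98, 104, 102, 99, 93, 94, 95, 89, 86, 86, 81, 86, 90, 89, 90, 91, 95, 117, 115, 108]
-104 [93, 118, 176, 177, 167, 165, 161, 139, 139, 140, 136, 122, 127, 129, 130, 116, 117, 115, 113, 113, 138, 169, 170, 175, 171, 166, 170, 128]
-96 [83, 121, 175, 177, 152, 151, 126, 121, 121, 120, 117, 114, 127, 127, 130, 117, 117, 113, 110, 113, 117, 125, 161, 173, 169, 164, 168, 122]
-88 [99, 135, 174, 165, 116, 117, 118, 121, 119, 119, 119, 111, 125, 125, 127, 118, 116, 115, 112, 110, 117, 119, 122, 165, 169, 163, 168, 128]
-80 [101, 133, 130, 127, 114, 117, 118, 120, 117, 119, 118, 114, 125, 122, 127, 119, 118, 115, 108, 112, 118, 118, 118, 134, 158, 163, 168, 126]
-72 [97, 124, 129, 130, 112, 115, 121, 118, 118, 120, 119, 115, 122, 125, 125, 120, 118, 114, 109, 114, 116, 118, 121, 121, 120, 158, 167, 125]
-64 [107, 129, 128, 128, 107, 113, 116, 117, 118, 119, 118, 113, 121, 118, 119, 124, 120, 113, 105, 113, 116, 118, 119, 122, 117, 140, 167, 141]
-56 [103, 130, 130, 130, 140, 144, 144, 144, 145, 147, 148, 147, 131, 113, 118, 120, 118, 113, 104, 114, 11
[... 2265 characters left out ...]
 123, 172, 174, 175, 176, 168, 127, 127, 132, 108, 133, 123, 115, 123, 123, 117, 117, 112, 113, 118, 119, 116, 117, 116, 118, 115, 95]
88 [95, 126, 171, 174, 175, 174, 167, 131, 129, 128, 112, 123, 125, 116, 120, 123, 120, 118, 115, 115, 119, 118, 116, 117, 116, 117, 114, 89]
96 [94, 124, 171, 173, 172, 169, 164, 137, 126, 126, 115, 149, 134, 114, 115, 119, 117, 117, 110, 114, 118, 120, 116, 117, 116, 117, 114, 92]
104 [85, 124, 165, 169, 171, 169, 165, 156, 132, 148, 157, 167, 169, 130, 109, 113, 110, 110, 110, 114, 117, 120, 118, 119, 117, 118, 113, 90]
112 [96, 105, 119, 121, 124, 117, 118, 127, 125, 129, 133, 134, 151, 152, 138, 130, 129, 126, 110, 104, 108, 103, 98, 102, 91, 91, 88, 84]
```

```bash
python3 -c "
from station import *
print(job_done())"
```

```text
the job is handed in; nothing more can be done
None
```

The case is packed and the job handed in at about 32 s. The bar is in its cavity, the divider is on the posts, and the brush is beside the rib, about 30 mm off the centre line. The cup, tin and mug were not touched. I could not judge the brush's flatness from the top camera, and the hand-in gave back no verdict.

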